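# Load the tinning tray and open the gas

### The job

Lift the grey cover plate out of the hearth stand and lay it flat on the slate tile, then set the copper tray flat and square in the recess of the hearth stand, then shake all the tin slugs out of the shaker over it so that they all lie in the tray and none of its four panels is left bare, and stand the shaker back upright on its wooden board. Only when that is done, fit the red-barred key fully home on the square spindle of the gas valve, turn it anticlockwise (seen from above) to the open stop, and let go, leaving it on the spindle. Leave the pot, hammer and mug where they are.

Things in the scene. Friction and masses are not known exactly. Their poses are not given: they have to be found in the camera images.
- tray: loose copper tray 170 (x) by 130 (y) mm, walls 18 mm high and 4 thick, floor 4 thick. Ribs (4 wide, tops 12 above the underside) on its x and y centre lines make four panels, 79 by 59 mm. To lift it by: a dark wooden fin in the middle, 50 mm along x, 10 thick along y, top 48 above the underside. Origin: centre of the underside, z up; 0.45 kg
- cover: loose grey cover plate 120 (x) by 90 (y) mm, 8 thick, lying in the recess of the hearth stand at the start. To lift it by: a yellow fin in its middle, 50 mm along x, 10 thick along y, top 48 above the underside. Origin: centre of the underside, z up; 0.45 kg
- slate_top (a point): centre of the top of the fixed pale slate tile (160 mm along x, 120 mm along y, 6 mm thick) beyond the hearth stand, where the cover is laid; z up
- recess (a point): centre of the floor of the rectangular recess in the top of the dark iron hearth stand (stand fixed, 194 by 154 mm). Recess 174 mm along x, 134 mm along y, 12 mm deep; its floor is 50 mm above the table, its rim 62 mm. z up. The tray goes in either way round
- shaker: loose steel trough 158 (x) by 36 (y) mm, 23 high, on a 4 mm foot plate 64 wide, green roof with a slit; passage 20 wide, 16 high, floor 4 above the underside, closed at -x, open at +x (mouth). Hold it by the square wooden post on its middle, 24 by 24 mm, 29 to 74 mm above the underside. Slugs slide out when tipped 20 to 30 degrees or shaken. Origin: centre of the underside, z up; 0.3 kg empty
- mouth (a point): centre of the shaker's open end, 79 mm along the shaker's x from its origin and 12 mm above its underside; axes as the shaker's
- board_top (a point): centre of the top of the fixed wooden board (200 mm along x, 180 mm along y, 8 mm thick) on which the shaker stands at the start; z up
- slug1: a chunky bright tin slug, a short cylinder 16 mm across and 11 mm tall; 5 to 8 of slug1..slug8 are present, at the start one behind another in the shaker's trough. Origin: centre of the underside; z along its axis
- slug2: a chunky bright tin slug, a short cylinder 16 mm across and 11 mm tall; 5 to 8 of slug1..slug8 are present, at the start one behind another in the shaker's trough. Origin: centre of the underside; z along its axis
- slug3: a chunky bright tin slug, a short cylinder 16 mm across and 11 mm tall; 5 to 8 of slug1..slug8 are present, at the start one behind another in the shaker's trough. Origin: centre of the underside; z along its axis
- slug4: a chunky bright tin slug, a short cylinder 16 mm across and 11 mm tall; 5 to 8 of slug1..slug8 are present, at the start one behind another in the shaker's trough. Origin: centre of the underside; z along its axis
- slug5: a chunky bright tin slug, a short cylinder 16 mm across and 11 mm tall; 5 to 8 of slug1..slug8 are present, at the start one behind another in the shaker's trough. Origin: centre of the underside; z along its axis
- slug6: a chunky bright tin slug, a short cylinder 16 mm across and 11 mm tall; 5 to 8 of slug1..slug8 are present, at the start one behind another in the shaker's trough. Origin: centre of the underside; z along its axis
- slug7: a chunky bright tin slug, a short cylinder 16 mm across and 11 mm tall; 5 to 8 of slug1..slug8 are present, at the start one behind another in the shaker's trough. Origin: centre of the underside; z along its axis
- slug8: a chunky bright tin slug, a short cylinder 16 mm across and 11 mm tall; 5 to 8 of slug1..slug8 are present, at the start one behind another in the shaker's trough. Origin: centre of the underside; z along its axis
- key: loose valve key standing upright on the table: dark square hub 44 by 44 mm, 30 mm high, with a square bore 18.4 mm wide and 26 mm deep open at its underside, sides along x and y; on top a red grip bar, 90 mm long (x), 16 mm thick (y), from 30 to 64 mm above the underside. Origin: centre of the underside; z up; 0.28 kg
- shoulder (a point): centre of the brass shoulder (48 mm disc, 54 mm above the table) of the gas valve's spindle, on the fixed blue valve block (75 mm square, 50 high). The steel square spindle, 16 mm wide with a 13 mm wide tip 4 mm long, rises 22 mm above it; x and y are normal to its sides and turn with it, z up. The key is home when its underside rests on the shoulder
- spindle (a joint): turn of the valve spindle in rad, anticlockwise seen from above; 0 is shut, 1.6 is the open stop; a few tenths at most at the start
- pot: a copper pot, 100 mm across, 70 mm high, near the left edge; bystander. Origin: on its underside
- hammer: a hammer lying at the right edge; bystander. Origin: on its underside
- cup: a blue mug, 76 mm across, 80 high, on the left; bystander. Origin: on its underside
Mind the look-alikes: they are no part of the job. Leave any pink or purple look-alike of the cover alone.

How it is judged (in metres and radians):
On the way, in this order (a step that is already met when the one before it is completed fails the run):
1. the cover plate lies flat on the slate tile, its middle well over it (x of cover in the frame of slate_top between -0.06 and 0.06 m and y of cover in the frame of slate_top between -0.045 and 0.045 m and z of cover in the frame of slate_top between -0.004 and 0.005 m and angle between cover's own z axis and vertical below 0.05 rad), for 0.2 s.
2. the tray is seated flat and square in the recess of the hearth stand (horizontal distance between tray and recess below 0.006 m and z of tray in the frame of recess between -0.004 and 0.003 m and angle between tray's own z axis and vertical below 0.03 rad and angle between the x axis of tray and the x axis of recess, either way round below 0.05 rad), for 0.2 s.
3. the shaker is tipped, mouth down by more than 10 degrees, over the tray (angle between shaker's own z axis and vertical above 0.18 rad and x of mouth in the frame of tray between -0.1 and 0.1 m and y of mouth in the frame of tray between -0.08 and 0.08 m and z of mouth in the frame of tray above 0.02 m), for 0.05 s.
4. all slugs lie in the seated tray with at least one in each of its four panels, and the shaker stands upright on its board (all of step 2 and x of slug1 in the frame of tray between -0.084 and 0.084 m and y of slug1 in the frame of tray between -0.064 and 0.064 m and z of each of slug1, slug2, slug3, slug4, slug5, slug6, slug7, slug8 in the frame of tray below 0.035 m and x of slug2 in the frame of tray between -0.084 and 0.084 m and y of slug2 in the frame of tray between -0.064 and 0.064 m and x of slug3 in the frame of tray between -0.084 and 0.084 m and y of slug3 in the frame of tray between -0.064 and 0.064 m and x of slug4 in the frame of tray between -0.084 and 0.084 m and y of slug4 in the frame of tray between -0.064 and 0.064 m and x of slug5 in the frame of tray between -0.084 and 0.084 m and y of slug5 in the frame of tray between -0.064 and 0.064 m and x of slug6 in the frame of tray between -0.084 and 0.084 m and y of slug6 in the frame of tray between -0.064 and 0.064 m and x of slug7 in the frame of tray between -0.084 and 0.084 m and y of slug7 in the frame of tray between -0.064 and 0.064 m and x of slug8 in the frame of tray between -0.084 and 0.084 m and y of slug8 in the frame of tray between -0.064 and 0.064 m and ((x of slug1 in the frame of tray above 0.001 m and y of slug1 in the frame of tray above 0.001 m) or (x of slug2 in the frame of tray above 0.001 m and y of slug2 in the frame of tray above 0.001 m) or (x of slug3 in the frame of tray above 0.001 m and y of slug3 in the frame of tray above 0.001 m) or (x of slug4 in the frame of tray above 0.001 m and y of slug4 in the frame of tray above 0.001 m) or (x of slug5 in the frame of tray above 0.001 m and y of slug5 in the frame of tray above 0.001 m) or (x of slug6 in the frame of tray above 0.001 m and y of slug6 in the frame of tray above 0.001 m) or (x of slug7 in the frame of tray above 0.001 m and y of slug7 in the frame of tray above 0.001 m) or (x of slug8 in the frame of tray above 0.001 m and y of slug8 in the frame of tray above 0.001 m)) and ((x of slug1 in the frame of tray above 0.001 m and y of slug1 in the frame of tray below -0.001 m) or (x of slug2 in the frame of tray above 0.001 m and y of slug2 in the frame of tray below -0.001 m) or (x of slug3 in the frame of tray above 0.001 m and y of slug3 in the frame of tray below -0.001 m) or (x of slug4 in the frame of tray above 0.001 m and y of slug4 in the frame of tray below -0.001 m) or (x of slug5 in the frame of tray above 0.001 m and y of slug5 in the frame of tray below -0.001 m) or (x of slug6 in the frame of tray above 0.001 m and y of slug6 in the frame of tray below -0.001 m) or (x of slug7 in the frame of tray above 0.001 m and y of slug7 in the frame of tray below -0.001 m) or (x of slug8 in the frame of tray above 0.001 m and y of slug8 in the frame of tray below -0.001 m)) and ((x of slug1 in the frame of tray below -0.001 m and y of slug1 in the frame of tray above 0.001 m) or (x of slug2 in the frame of tray below -0.001 m and y of slug2 in the frame of tray above 0.001 m) or (x of slug3 in the frame of tray below -0.001 m and y of slug3 in the frame of tray above 0.001 m) or (x of slug4 in the frame of tray below -0.001 m and y of slug4 in the frame of tray above 0.001 m) or (x of slug5 in the frame of tray below -0.001 m and y of slug5 in the frame of tray above 0.001 m) or (x of slug6 in the frame of tray below -0.001 m and y of slug6 in the frame of tray above 0.001 m) or (x of slug7 in the frame of tray below -0.001 m and y of slug7 in the frame of tray above 0.001 m) or (x of slug8 in the frame of tray below -0.001 m and y of slug8 in the frame of tray above 0.001 m)) and ((x of slug1 in the frame of tray below -0.001 m and y of slug1 in the frame of tray below -0.001 m) or (x of slug2 in the frame of tray below -0.001 m and y of slug2 in the frame of tray below -0.001 m) or (x of slug3 in the frame of tray below -0.001 m and y of slug3 in the frame of tray below -0.001 m) or (x of slug4 in the frame of tray below -0.001 m and y of slug4 in the frame of tray below -0.001 m) or (x of slug5 in the frame of tray below -0.001 m and y of slug5 in the frame of tray below -0.001 m) or (x of slug6 in the frame of tray below -0.001 m and y of slug6 in the frame of tray below -0.001 m) or (x of slug7 in the frame of tray below -0.001 m and y of slug7 in the frame of tray below -0.001 m) or (x of slug8 in the frame of tray below -0.001 m and y of slug8 in the frame of tray below -0.001 m)) and x of shaker in the frame of board_top between -0.1 and 0.1 m and y of shaker in the frame of board_top between -0.09 and 0.09 m and z of shaker in the frame of board_top between -0.004 and 0.006 m and angle between shaker's own z axis and vertical below 0.1 rad), for 0.2 s.
5. the key is fully home on the spindle and the valve is turned to its open stop (horizontal distance between key and shoulder below 0.005 m and z of key in the frame of shoulder below 0.004 m and angle between key's own z axis and vertical below 0.08 rad and value of joint spindle above 1.45 rad), for 0.2 s.
At the end, for the whole second after the job is handed in: Cover flat on the slate; tray seated (6 mm sideways, 3 mm high, level to 0.03, square to 0.05 rad); all slugs in it, at least one in each panel; shaker upright with its middle over the board; key on the shoulder (4 mm high, 5 mm sideways), valve over 1.45 rad; all at rest, let go (all of step 1 and all of step 4 and all of step 5 and contact force between the fingers and tray below 0.1 N and contact force between the fingers and shaker below 0.1 N and contact force between the fingers and key below 0.1 N and contact force between the fingers and cover below 0.1 N and linear speed of each of tray, shaker, key, cover, slug1, slug2, slug3, slug4, slug5, slug6, slug7, slug8 below 0.02 m/s); the robot touches nothing.
It fails at once if the pot is moved by more than 30 mm (distance of pot from where it was at the start of the episode above 0.03 m).
It fails at once if the hammer is moved by more than 30 mm (distance of hammer from where it was at the start of the episode above 0.03 m).
It fails at once if the cup is moved by more than 30 mm (distance of cup from where it was at the start of the episode above 0.03 m).
Of slug1, slug2, slug3, slug4, slug5, slug6, slug7, slug8 only 5 to 8 are there at a start; the rules pass over those that are not, and their reading is None.
At some moment in a run one of tray, shaker, key may be knocked a few centimetres aside while the robot is not near it.
It also fails if it takes over 200 s, if anything falls off the work surface, if the arm or the gripper's body presses on something with over 40 N, if the wrist force passes 120 N, or if a joint passes its speed limit or range.

### The arm

A 7-joint arm with a two-finger parallel gripper is mounted at the origin on the work surface. World frame = base frame: x ahead of the robot, y to its left, z up, the work surface at z = 0. Lengths are in m, angles in degrees, forces in N, time in s.
With the tool pointing down it reaches from about 0.425 to 0.875 m from the base axis. Payload 4.7 kg.
Tool frame: the origin (TCP) lies at the very end of the fingers, on their centre line; the grasp point (between the pads) lies 19 mm behind it; z points along the fingers, y is the direction in which the jaws open and shut (so a half turn about z gives the same grasp; the last joint's range is limited). The gripper opens to 87 mm and grips with 3 to 60 N. Pads are 19 mm wide; open, the fingers measure 117 mm over their backs; the gripper's body (75 mm by 190 mm) begins 51 mm behind the grasp point.
Start: joints at [-74.593, 18.392, -4.016, 83.108, 1.295, 78.541, -3.26], TCP at [0.164, 0.629, 0.223] pointing down, gripper open.
Joint ranges: [-163.93, 163.93], [-17.29, 119.83], [-79.2, 71.16], [3.27, 140.29], [-89.18, 269.18], [5.43, 117.66], [-154.24, 154.24]. Speed limits (degrees/s): [147.25, 147.25, 180, 180, 180, 180, 180].

### API

Orientations are given as [roll, pitch, yaw] about the fixed x, y, z axes, in that order (R = Rz(yaw) Ry(pitch) Rx(roll)).
In Python, from cell import monitor, read_camera, camera_info, env, look_for gives the robot as it stands.
- The arm moves only by the tool servo_tool, never from a script. Its argument "commands" is one flat list of numbers, 6 for each row, row after row: the shift along the tool's x, y, z in mm, then the turn, a rotation vector about the tool's x, y, z in degrees. A call has 1 to 10 rows; each row shifts and turns the commanded pose from where the row before left it, along the tool's axes as they then stand; what a row does not reach is not made up. A row lasts 1/10 s, in which the tool goes at most 50 mm and 8.59 degrees, less where a joint would pass 70% of its speed; a pose out of reach is approached as far as the arm can. A call is refused whole if a number of a shift passes 50 or a number of a turn 8.59, either way. A call with a gripper value outside its range is refused whole. "jaw" is the finger opening in mm, from 0 to 87, set as the call begins (left out, the last holds). The fingers move at their own pace and stop on an object; "newtons" is the grip in N (left out, the last holds). Time passes only in rows, so rows that do not move let the fingers close. It gives the time, the measured TCP pose, the force and the opening at its end, in the units of the state.
- monitor.get_obs(): the state, without advancing time (a new reading comes with each control period).
- read_camera(name): name is "side" or "top"; returns (picture, depth): 400x640x3 uint8, red, green, blue; 400x640 float32, m along the optical axis (not along the pixel's ray), 0 where there is no reading.
- camera_info(name): a dict with "camera_matrix" (3x3 intrinsics, pixels), "k1" (the pictures are not rectified: a ray, as slopes to the right and down, at radius r is drawn at 1 + k1 r^2 times it, then the intrinsics apply), "R" (3x3) and "t" (3): a world point X has camera coordinates R X + t. Camera axes: x right, y down, z forward; pixel columns grow to the right and rows downward; lengths in m; the calibration is good to about 2 mm. A picture is of the moment at which its call begins. camera_info takes no time and is no camera call.
- env.sign_off(): hands the job in, once; it reports no verdict.
Trained networks look in the newest picture that a camera, given by its name, has taken for a name from the list of things; names that differ only in an ending like _2 or _b are one class to them, and where a whole thing is asked for, a point or a joint stands for the part that bears it (a point fixed in the world has none). Each returns a list of dicts, best first, with "conf" (0 to 1); they miss things now and then, are a little off and sometimes report something else, mostly with a low value. They report only what shows in the picture. A call takes as long as a camera call. They do not tell look-alikes from the thing itself.
- look_for(camera, label): "box" ([left, top, width, height] in pixels, round what is visible of it).
The state is a dict: "time_s": time; "qpos": joint angles; "joint_velocities": joint speeds; "effort": joint torques, N m; "tool_pos": TCP position; "tool_rot": TCP orientation; "force": force on the tool from outside, world axes, zero at the start; "wrist_torque": the same for the moment, N m; "grip_width": finger opening in m.
Only numpy, scipy, OpenCV 4.12 (cv2) and the standard library are available. Lean on these libraries where they do the work, as an engineer would, in place of code of your own. Each camera call takes 0.05 s, during which the arm holds its last target.

## Working session

There is one attempt and no reset: what is moved stays moved. The work goes in short steps, Python scripts to look and compute and a tool call to move; the robot and the scene stay as the last step left them, time stands still between calls to the robot, and variables do not carry over. Pictures are saved under pics/ and viewed, and the job is handed in when it is done.

Besides the shell and the picture viewer there is one more tool, called as name(argument=value, ...) on one line, values as JSON. servo_tool: Moves the arm, as the interface text tells. Its arguments: {"type":"object","properties":{"commands":{"type":"array","items":{"type":"number"}},"jaw":{"type":"number"},"newtons":{"type":"number"}},"required":["commands"]}

```bash
ls; mkdir -p pics; cat > h.py <<'E'
import numpy as np, cv2
from cell import monitor, read_camera, camera_info, env, look_for
def snap(name,fn=None):
    p,d=read_camera(name)
    np.savez('/tmp/%s.npz'%name,p=p,d=d)
    if fn: cv2.imwrite('pics/'+fn,p[:,:,::-1])
    return p,d
def cloud(name,d):
    c=camera_info(name);K=np.array(c['camera_matrix']);k1=c['k1']
    h,w=d.shape
    u,v=np.meshgrid(np.arange(w),np.arange(h))
    dist=np.array([k1,0,0,0,0.])
    pts=np.stack([u.ravel(),v.ravel()],1).astype(np.float64)[:,None]
    n=cv2.undistortPoints(pts,K,dist)[:,0]
    z=d.ravel().astype(float)
    P=np.stack([n[:,0]*z,n[:,1]*z,z],1)
    R=np.array(c['R']);t=np.array(c['t'])
    X=(P-t)@R
    X[z==0]=np.nan
    return X.reshape(h,w,3)
E
python3 - <<'E'
from h import *
print(monitor.get_obs())
for n in('side','top'):
    p,d=snap(n,n+'0.png')
    print(camera_info(n))
E
```

```text
pics
{'time_s': 0.0, 'qpos': array([-74.59350351,  18.44017344,  -4.01432953,  83.17390562,
         1.29357178,  78.54143882,  -3.2614721 ]), 'joint_velocities': array([ 0.11051092, -0.07322452, -0.04690673, -0.0295134 , -0.06519861,
        0.04267186,  0.02731635]), 'effort': array([ 5.05238149e-04, -4.91290605e+01, -4.03340813e-01, -3.12524414e+01,
       -6.37893146e-02,  4.37620562e-02,  1.81438586e-04]), 'tool_pos': array([0.16374453, 0.62846742, 0.22145746]), 'tool_rot': array([-1.79889640e+02,  4.71852561e-03,  1.65400338e+02]), 'force': array([ 0.57284997, -0.95583424, -0.19371692]), 'wrist_torque': array([-0.00808942, -0.02707127,  0.02745591]), 'grip_width': 0.08729204794419065}
{'camera_matrix': array([[400.16728971,   0.        , 315.7215492 ],
       [  0.        , 400.16728971, 195.82654438],
       [  0.        ,   0.        ,   1.        ]]), 'k1': -0.05082232600776245, 'R': array([[ 0.97861672, -0.20562746,  0.00516408],
       [-0.12689475, -0.62329249, -0.77162439],
       [ 0.16188589,  0.75446923, -0.63605749]]), 't': array([-0.49333082,  0.13335103,  1.43271423])}
{'camera_matrix': array([[443.05601707,   0.        , 323.84284894],
       [  0.        , 443.05601707, 203.76859699],
       [  0.        ,   0.        ,   1.        ]]), 'k1': -0.05883437549617011, 'R': array([[ 0.02874968, -0.99949862, -0.01326546],
       [-0.99435473, -0.02724065, -0.10255054],
       [ 0.10213776,  0.01613887, -0.99463934]]), 't': array([-9.47855497e-04,  4.93564289e-01,  1.37634101e+00])}
```

```bash
cat > a.py <<'E'
from h import *
out=[]
for l in ['tray','cover','shaker','key','recess','shoulder','slug1','pot','hammer','cup','board_top','slate_top']:
    try: print(l,[(np.round(x['box']).astype(int).tolist(),round(x['conf'],2)) for x in look_for('top',l)[:4]])
    except Exception as e: print(l,e)
z=np.load('/tmp/top.npz');p,d=z['p'],z['d']
X=cloud('top',d)
crops={'tray':(190,180,60,75),'stand':(285,175,85,80),'slate':(300,118,65,55),'valve':(380,128,45,55),'shaker':(385,180,80,90),'key':(245,135,40,30)}
ims=[]
for k,(a,b,w,h) in crops.items():
    c=p[b:b+h,a:a+w,::-1]; c=cv2.resize(c,(260,290),interpolation=cv2.INTER_CUBIC); cv2.putText(c,k,(3,15),0,.5,(0,0,255)); ims.append(c)
cv2.imwrite('pics/crops0.png',np.vstack([np.hstack(ims[:3]),np.hstack(ims[3:])]))
for n in ('top','side'):
    z=np.load('/tmp/%s.npz'%n);X=cloud(n,z['d']); 
    g=z['p']; m=(X[...,0]>.4)&(X[...,0]<.85)&(abs(X[...,1])<.3)
    h=X[...,2][m]; h=h[abs(h)<.01]; print(n,'table z med',np.median(h),h.std())
E
python3 a.py
```

```text
tray [([202, 188, 44, 57], 0.89)]
cover [([298, 193, 48, 40], 0.94), ([402, 288, 44, 47], 0.79), ([254, 90, 31, 38], 0.72), ([198, 187, 47, 58], 0.22)]
shaker [([406, 197, 30, 52], 0.59)]
key [([256, 146, 22, 14], 0.88)]
recess [([396, 152, 15, 16], 0.39)]
shoulder [([396, 151, 14, 20], 0.77)]
slug1 [([177, 156, 38, 30], 0.6)]
pot [([134, 215, 44, 54], 0.57)]
hammer [([299, 194, 48, 35], 0.58), ([458, 227, 79, 42], 0.55)]
cup [([176, 157, 39, 27], 0.72)]
board_top [([388, 189, 71, 74], 0.91)]
slate_top [([304, 125, 54, 42], 0.68)]
top table z med 0.001161958774515983 0.0035568732454990923
side table z med 0.002446346828758957 0.0029255722010118564
```

```bash
cat >> h.py <<'E'
def ray(name,uv,z):
    c=camera_info(name);K=np.array(c['camera_matrix'])
    uv=np.asarray(uv,float).reshape(-1,1,2)
    n=cv2.undistortPoints(uv,K,np.array([c['k1'],0,0,0,0.]))[:,0]
    R=np.array(c['R']);t=np.array(c['t'])
    o=-R.T@t; D=np.c_[n,np.ones(len(n))]@R
    s=(z-o[2])/D[:,2]
    return o+D*s[:,None]
def proj(name,X):
    c=camera_info(name);K=np.array(c['camera_matrix'])
    R=np.array(c['R']);t=np.array(c['t'])
    P=np.atleast_2d(X)@R.T+t; n=P[:,:2]/P[:,2:]
    n=n*(1+c['k1']*(n**2).sum(1,keepdims=True))
    return n*K[0,0]+K[:2,2]
def ortho(name,p,cx,cy,z,half=.12,res=.001,yaw=0):
    # image: up = +x, left=+y (rotated by yaw): rows -> -x', cols -> -y'
    n=int(2*half/res)
    i,j=np.mgrid[:n,:n]
    a=half-(i+.5)*res; b=half-(j+.5)*res
    c,s=np.cos(np.radians(yaw)),np.sin(np.radians(yaw))
    X=np.stack([cx+c*a-s*b,cy+s*a+c*b,np.full(a.shape,z)],-1).reshape(-1,3)
    uv=proj(name,X).astype(np.float32).reshape(n,n,2)
    return cv2.remap(p,uv[...,0],uv[...,1],cv2.INTER_CUBIC)
E
cat > b.py <<'E'
from h import *
P={n:np.load('/tmp/%s.npz'%n)['p'] for n in('top','side')}
def hsv(n): return cv2.cvtColor(P[n],cv2.COLOR_RGB2HSV)
def rect(n,mask,z,erode=0):
    k,lab,st,ce=cv2.connectedComponentsWithStats(mask.astype(np.uint8))
    i=1+np.argmax(st[1:,4]); v,u=np.nonzero(lab==i)
    X=ray(n,np.c_[u,v],z)[:,:2]
    (cx,cy),(w,h),a=cv2.minAreaRect((X*1000).astype(np.float32))
    return np.round([cx,cy,w,h,a,len(u)],1), np.round(X.mean(0)*1000,1)
def box(n,b):
    m=np.zeros(P[n].shape[:2],bool); m[b[1]:b[1]+b[3],b[0]:b[0]+b[2]]=1; return m
h=hsv('top');H,S,V=[h[...,i].astype(int) for i in range(3)]
print('tray',rect('top',box('top',(195,183,55,66))&((H<10)|(H>170))&(S>110),.018))
b=box('top',(285,175,85,80))
print('yfin',rect('top',b&(H>18)&(H<32)&(S>150),.106-.0))
print('coverp',rect('top',b&(S<70)&(V>100)|(b&(H>18)&(H<32)&(S>150)),.058))
print('stand',rect('top',b&((S<80)|((H>18)&(H<32)&(S>150)))&(V<160),.062))
b=box('top',(300,118,65,55));print('slate',rect('top',b&(S<60)&(V>120),.006))
b=box('top',(245,138,40,25));print('keybar',rect('top',b&((H<8)|(H>172))&(S>150),.064))
b=box('top',(380,128,45,55));print('valve',rect('top',b&(H>100)&(H<130)&(S>100),.050))
print('brass',rect('top',b&(H>12)&(H<28)&(S>90)&(V>120),.054))
b=box('top',(385,180,80,90));print('board',rect('top',b&((H<15)|(H>170)|(V<90))&(V<130)|b&(H>50)&(H<90),.008))
print('green',rect('top',b&(H>45)&(H<90)&(S>40),.031))
print('post',rect('top',b&(H<20)&(V>140)&(S>70),.082))
for k in [('tray',(222,217)),('fin',(322,211)),('stand',(327,213)),('key',(265,148)),('valve',(402,160)),('shaker',(422,222))]:
    pass
# orthos
o=[ortho('top',P['top'],.75,-.2,.05,.1,.0005), ortho('side',P['side'],.75,-.2,.05,.1,.0005)]
cv2.imwrite('pics/ov0.png',np.hstack(o)[:,:,::-1])
p=P['side'][235:310,275:355,::-1]
q=P['side'][225:270,345:405,::-1]
q2=P['side'][150:200,325:395,::-1]
cv2.imwrite('pics/sidecrop.png',np.hstack([cv2.resize(p,(400,400),interpolation=2),cv2.resize(q,(400,400),interpolation=2)]))
E
python3 b.py
```

```text
tray (array([ 446.9,  337.4,  161.7,  123.1,    2.7, 1308. ]), array([442.9, 332.6]))
yfin (array([464.1,  15.2,  41.3,   7. ,  75.6,  36. ]), array([464.2,  15.7]))
coverp (array([467.9,  16.9, 119.9,  89.9,  76.1, 881. ]), array([471.3,  18.8]))
stand (array([4.528e+02, 1.400e+00, 1.957e+02, 1.553e+02, 7.510e+01, 3.099e+03]), array([451.7,   0.8]))
slate (array([ 685. ,   -6.7,  157.2,  120.5,   84. , 1728. ]), array([684.2,  -6.5]))
keybar (array([658.4, 202.8,  17. ,  85.5,   7.8, 140. ]), array([658.9, 201.6]))
valve (array([ 633.8, -227.3,   67.3,   66. ,    0.7,  159. ]), array([ 624.1, -217. ]))
brass (array([ 6.515e+02, -2.287e+02,  1.744e+02,  1.392e+02,  8.000e-01,
        1.572e+03]), array([ 668.4, -227.5]))
board (array([ 440.1, -314.9,  179.1,  203.4,   74.1, 2981. ]), array([ 436.6, -317.8]))
green (array([ 395.9, -273.7,   11.2,   57.7,   80.3,   67. ]), array([ 395.2, -273.5]))
post (array([ 4.344e+02, -2.955e+02,  2.719e+02,  2.423e+02,  9.000e-01,
        3.389e+03]), array([ 430. , -290.9]))
```

```bash
cat > plan.py <<'E'
import sys
from h import *
from scipy.spatial.transform import Rotation as Ro
# usage: plan.py x y z yaw n [polar]   (mm, deg) tool down
def pose():
    o=monitor.get_obs(); return np.array(o['tool_pos'])*1000, Ro.from_euler('xyz',o['tool_rot'],degrees=True)
def plan(x,y,z,yaw,n,polar=False,R1=None,cur=None):
    p0,R0=cur or pose()
    R1=R1 or Ro.from_euler('xyz',[180,0,yaw],degrees=True)
    rv=(R0.inv()*R1).as_rotvec()
    r0,a0=np.hypot(*p0[:2]),np.arctan2(p0[1],p0[0]); r1,a1=np.hypot(x,y),np.arctan2(y,x)
    p,R=p0.copy(),R0; rows=[]
    for k in range(1,n+1):
        f=k/n
        if n>=6: f=f+ -np.sin(2*np.pi*f)/(2*np.pi)*.6
        if polar:
            r=r0+f*(r1-r0);a=a0+f*(a1-a0);t=np.array([r*np.cos(a),r*np.sin(a),p0[2]+f*(z-p0[2])])
        else: t=p0+f*(np.array([x,y,z])-p0)
        Rt=R0*Ro.from_rotvec(rv*f)
        s=np.round(R.inv().apply(t-p),1); w=np.round((R.inv()*Rt).as_rotvec(degrees=True),1)
        rows.append(np.r_[s,w]); p=p+R.apply(s); R=R*Ro.from_rotvec(w,degrees=True)
    for i in range(0,n,10):
        print(','.join('%g'%v for v in np.array(rows[i:i+10]).ravel()+0.))
    print('max',np.abs(rows).max(0),'end',p.round(1),R.as_euler('xyz',degrees=True).round(1))
if __name__=='__main__':
    a=[float(v) for v in sys.argv[1:6]]; plan(*a[:4],int(a[4]),len(sys.argv)>6)
E
cat > c.py <<'E'
exec(open('b.py').read().split('h=hsv')[0])
b=lambda n,bb:box(n,bb)
for n,bb in(('top',(310,200,30,22)),('side',(295,185,25,25))):
    h=hsv(n);H,S,V=[h[...,i].astype(int) for i in range(3)]
    print(n,rect(n,b(n,bb)&(H>18)&(H<32)&(S>130),.09))
    print(n,rect(n,b(n,bb)&(H>18)&(H<32)&(S>130),.098))
z=lambda n,c:ortho(n,P[n],*c)
rows=[]
for c in[(.434,-.284,.035,.1,.0005),(.466,.016,.058,.1,.0005)]:
    rows.append(np.hstack([z('top',c),z('side',c)]))
cv2.imwrite('pics/o2.png',cv2.resize(np.vstack(rows),(600,600))[:,:,::-1])
E
python3 c.py; python3 plan.py 464 15.5 220 75 20 p
```

```text
top (array([465.9,  16.5,  45.6,  10. ,  75.6,  52. ]), array([465.7,  15.7]))
top (array([465.2,  16.3,  45.3,   9.9,  75.6,  52. ]), array([465. ,  15.6]))
side (array([466.5,   4.6,  85.6,  11.1,  79.1,  48. ]), array([465.6,   4.1]))
side (array([464.8,  -4.9,  84.8,  11. ,  79.1,  48. ]), array([463.9,  -5.5]))
-17,-4,0.1,0,0,1.9,-19.3,-4.5,0,0,0,2.1,-23.6,-5.5,0.1,0,0,2.6,-29.6,-6.8,0.1,0,0,3.3,-36.4,-8.3,0.1,0,0,4.1,-43.3,-9.7,0.1,0,0,4.9,-49.5,-10.8,0.2,0,0,5.8,-54.5,-11.2,0.2,0,0,6.4,-57.6,-11.2,0.2,0,0,6.9,-58.5,-10.5,0.2,0,0,7.2
-57.2,-9.3,0.2,0,0,7.2,-53.9,-7.7,0.2,0,0,6.9,-49,-6.1,0.2,0,0,6.4,-42.9,-4.5,0.1,0,0,5.8,-36.2,-3,0.2,0,0,4.9,-29.6,-2.1,0.1,0,0,4.1,-23.4,-1.2,0.1,0,0,3.3,-18.4,-0.8,0.1,0,0,2.6,-14.7,-0.4,0,0,0,2.2,-12.9,-0.4,0.1,0,0,1.8
max [58.5 11.2  0.2  0.   0.   7.2] end [463.9  15.5 220. ] [180.  -0.  75.]
```

```bash
python3 plan.py 466 16.5 200 75.8 26 p
```

```text
-12.9,-3,0.4,0,0,1.4,-14,-3.2,0.3,0,0,1.5,-16.1,-3.6,0.5,0,0,1.8,-18.9,-4.3,0.5,0,0,2,-22.6,-5,0.6,0,0,2.5,-26.5,-5.9,0.8,0,0,3,-30.7,-6.6,0.8,0,0,3.4,-34.7,-7.4,1,0,0,4,-38.4,-7.8,1.1,0,0,4.4,-41.4,-8.2,1.3,0,0,4.8
-43.5,-8.2,1.3,0,0,5.1,-44.8,-7.9,1.3,0,0,5.4,-45.1,-7.5,1.4,0,0,5.5,-44.3,-6.8,1.4,0,0,5.5,-42.6,-5.9,1.3,0,0,5.4,-40.1,-5,1.3,0,0,5.1,-36.9,-4.1,1.2,0,0,4.8,-33.2,-3.3,1.1,0,0,4.4,-29.3,-2.5,1,0,0,4,-25.3,-1.9,0.9,0,0,3.4
-21.5,-1.3,0.7,0,0,3,-17.8,-0.9,0.7,0,0,2.5,-14.8,-0.7,0.5,0,0,2,-12.4,-0.5,0.4,0,0,1.8,-10.7,-0.3,0.4,0,0,1.5,-9.8,-0.3,0.4,0,0,1.4
max [45.1  8.2  1.4  0.   0.   5.5] end [466.   16.5 200. ] [180.   -0.   75.8]
```

Candidates for the cover: grey plate with yellow fin in the stand at top pixel (322,211); look-alikes are pink (427,312) and purple (270,110). The crop confirms that the grey one lies in the stand, so I choose it.

servo_tool(commands=[-12.9,-3,0.4,0,0,1.4,-14,-3.2,0.3,0,0,1.5,-16.1,-3.6,0.5,0,0,1.8,-18.9,-4.3,0.5,0,0,2,-22.6,-5,0.6,0,0,2.5,-26.5,-5.9,0.8,0,0,3,-30.7,-6.6,0.8,0,0,3.4,-34.7,-7.4,1,0,0,4,-38.4,-7.8,1.1,0,0,4.4,-41.4,-8.2,1.3,0,0,4.8], jaw=60, newtons=30)

```text
time_s: 1.7
tool_pos: [0.3677, 0.462, 0.2153]
tool_rot: [180.0, 0.0, 136.2]
force: [0.5, 0.1, -0.6]
grip_width: 0.0599
```

servo_tool(commands=[-43.5,-8.2,1.3,0,0,5.1,-44.8,-7.9,1.3,0,0,5.4,-45.1,-7.5,1.4,0,0,5.5,-44.3,-6.8,1.4,0,0,5.5,-42.6,-5.9,1.3,0,0,5.4,-40.1,-5,1.3,0,0,5.1,-36.9,-4.1,1.2,0,0,4.8,-33.2,-3.3,1.1,0,0,4.4,-29.3,-2.5,1,0,0,4,-25.3,-1.9,0.9,0,0,3.4])

```text
time_s: 2.7
tool_pos: [0.4804, 0.0995, 0.2031]
tool_rot: [180.0, -0.0, 87.6]
force: [0.8, -0.1, 0.6]
grip_width: 0.0599
```

servo_tool(commands=[-21.5,-1.3,0.7,0,0,3,-17.8,-0.9,0.7,0,0,2.5,-14.8,-0.7,0.5,0,0,2,-12.4,-0.5,0.4,0,0,1.8,-10.7,-0.3,0.4,0,0,1.5,-9.8,-0.3,0.4,0,0,1.4,0,0,0,0,0,0])

```text
time_s: 3.4
tool_pos: [0.4658, 0.0153, 0.2]
tool_rot: [-180.0, 0.0, 75.7]
force: [0.5, 0.1, 0.3]
grip_width: 0.0599
```

servo_tool(commands=[1,0,30,0,0,0,0,0,35,0,0,0,0,0,35,0,0,0,0,0,20,0,0,0,0,0,10,0,0,0,0,0,5,0,0,0,0,0,0,0,0,0])

```text
time_s: 4.1
tool_pos: [0.4665, 0.0177, 0.0651]
tool_rot: [180.0, 0.0, 75.8]
force: [0.3, 0.3, -0.7]
grip_width: 0.0598
```

servo_tool(commands=[0,0,0,0,0,0,0,0,0,0,0,0,0,0,0,0,0,0,0,0,0,0,0,0,0,0,0,0,0,0], jaw=0)

```text
time_s: 4.6
tool_pos: [0.4664, 0.0175, 0.0652]
tool_rot: [180.0, -0.0, 75.8]
force: [0.7, -0.0, 0.4]
grip_width: 0.0276
```

servo_tool(commands=[0,0,-5,0,0,0,0,0,-15,0,0,0,0,0,-25,0,0,0,0,0,-30,0,0,0,0,0,-20,0,0,0,0,0,-5,0,0,0])

```text
time_s: 5.2
tool_pos: [0.4672, 0.0175, 0.1668]
tool_rot: [179.8, -0.1, 75.8]
force: [-0.1, -0.7, -5.0]
grip_width: 0.0095
```

```bash
python3 - <<'E'
from h import *
p,d=snap('side','s1.png'); p2,d=snap('top')
cv2.imwrite('pics/s1.png',np.hstack([cv2.resize(p[130:260,240:400],(480,390)),cv2.resize(p2[100:260,260:420,:],(390,390))])[:,:,::-1])
E
python3 plan.py 685 -6.5 120 83.5 10
```

```text
1.3,9.6,2,0,0,-0.3,1.9,14.2,2.9,0,0,-0.5,2.8,21.9,4.5,0,0,-0.8,3.3,29.4,6,0,0,-1,3.2,34.3,7.1,0,0,-1.2,2.5,34.3,7,0,0,-1.2,1.5,29.6,6,0,0,-1.1,0.7,22,4.5,0,0,-0.8,0.3,14.4,3,0,0,-0.5,0.1,9.6,1.9,0,0,-0.3
max [ 3.3 34.3  7.1  0.   0.   1.2] end [685.   -6.4 120. ] [180.   -0.   83.5]
```

servo_tool(commands=[1.3,9.6,2,0,0,-0.3,1.9,14.2,2.9,0,0,-0.5,2.8,21.9,4.5,0,0,-0.8,3.3,29.4,6,0,0,-1,3.2,34.3,7.1,0,0,-1.2,2.5,34.3,7,0,0,-1.2,1.5,29.6,6,0,0,-1.1,0.7,22,4.5,0,0,-0.8,0.3,14.4,3,0,0,-0.5,0.1,9.6,1.9,0,0,-0.3])

```text
time_s: 6.3
tool_pos: [0.6852, -0.007, 0.1164]
tool_rot: [-179.8, 0.1, 83.5]
force: [0.2, 0.6, -4.3]
grip_width: 0.0093
```

servo_tool(commands=[0,0,15,0,0,0,0,0,20,0,0,0,0,0,20,0,0,0,0,0,12,0,0,0,0,0,8,0,0,0,0,0,0,0,0,0])

```text
time_s: 6.9
tool_pos: [0.6841, -0.0064, 0.0461]
tool_rot: [-179.9, -0.0, 83.5]
force: [-4.4, 0.1, 1.4]
grip_width: 0.0094
```

```bash
python3 - <<'E'
from h import *
p,d=snap('side')
cv2.imwrite('pics/s2.png',cv2.resize(p[120:250,300:460],(640,520))[:,:,::-1])
E
```

servo_tool(commands=[0,0,0,0,0,0,0,0,0,0,0,0,0,0,0,0,0,0,0,0,-15,0,0,0,0,0,-30,0,0,0,0,0,-40,0,0,0,0,0,-40,0,0,0,0,0,-10,0,0,0], jaw=60)

```text
time_s: 7.75
tool_pos: [0.6883, -0.0072, 0.1874]
tool_rot: [179.4, -0.1, 83.5]
force: [0.7, -0.2, 0.2]
grip_width: 0.0585
```

```bash
cat > d.py <<'E'
exec(open('b.py').read().split('P={')[0])
P={}
for n in ('top','side'): P[n],_=snap(n)
exec(open('b.py').read().split("for n in('top','side')}\n")[1].split('h=hsv')[0])
h=hsv('top');H,S,V=[h[...,i].astype(int) for i in range(3)]
c=(.447,.337,.018,.11,.0007)
cv2.imwrite('pics/o3.png',np.hstack([ortho('top',P['top'],*c),ortho('side',P['side'],*c)])[:,:,::-1])
cv2.imwrite('pics/s3.png',cv2.resize(P['side'][120:250,300:460],(640,520))[:,:,::-1])
b=box('top',(190,180,60,70))
m=b&((H<12)|(H>170))&(S>100)
print('tray',rect('top',m,.018))
m2=b&(V<70); print('fin',rect('top',m2,.048))
E
python3 d.py; python3 plan.py 450 335 190 2.5 26 p
```

```text
tray (array([ 446.1,  336.8,  169.6,  129.3,    3.2, 2091. ]), array([445.8, 336.8]))
fin (array([550.7, 395.5,  12.2,  39.1,  20. ,  35. ]), array([550.6, 395. ]))
6.7,-2.7,-0.1,0,0,1.3,7.2,-3.2,-0.1,0,0,1.3,8,-3.9,-0.2,0,0,1.6,9.4,-5.1,-0.1,0,0,1.9,10.8,-6.6,-0.2,0,0,2.2,12.3,-8.5,-0.2,0,0,2.7,13.5,-10.9,-0.3,0,-0.1,3.1,14.3,-13.7,-0.3,0,0,3.6,14.3,-16.5,-0.4,0.1,0,4,13.5,-19.4,-0.4,0,0,4.3
11.9,-22.1,-0.4,0,0,4.7,9.4,-24.1,-0.4,0,0,4.8,6.3,-25.4,-0.5,0,-0.1,5,2.9,-25.8,-0.4,0,0,5,-0.5,-25,-0.5,0,0,4.8,-3.4,-23.5,-0.4,0.1,0,4.7,-5.7,-21.1,-0.4,0,0,4.3,-7.3,-18.5,-0.3,0,0,4,-8.1,-15.7,-0.3,0,-0.1,3.6,-8.3,-12.9,-0.2,0,0,3.1
-7.9,-10.3,-0.3,0,0,2.6,-7.2,-8.2,-0.1,0,0,2.3,-6.3,-6.5,-0.2,0,0,1.9,-5.6,-5.1,-0.1,0,0,1.6,-5,-4.3,-0.1,0,0,1.3,-4.7,-3.7,-0.1,0,0,1.3
max [14.3 25.8  0.5  0.1  0.1  5. ] end [450. 335. 190.] [180.   -0.    2.5]
```

```bash
python3 plan.py 446 336.8 120 3.2 20 p
```

```text
8.9,-3.6,1.3,0,0,1.6,9.9,-4.6,1.5,0,0,1.9,11.9,-6.2,1.8,0,0,2.3,14.3,-8.8,2.3,0,0,3,16.8,-12.2,2.9,0,0,3.6,18.6,-16.5,3.4,0,-0.1,4.4,19,-21.3,4,0.1,0,5.1,17.6,-26.3,4.4,0,0,5.7,14.2,-30.4,4.8,0,0,6.2,9.3,-33.1,5,0,-0.1,6.3
3.6,-33.6,5,0,0,6.4,-2,-32.1,4.8,0.1,0,6.2,-6.4,-28.7,4.5,0,0,5.7,-9.4,-24.2,4,0,0,5.1,-10.6,-19.3,3.5,0,-0.1,4.4,-10.5,-14.8,2.9,0,0,3.6,-9.3,-11,2.3,0,0,3,-8,-8,1.8,0,0,2.3,-6.9,-6.1,1.5,0,0,1.8,-6.2,-5,1.3,0,0,1.7
max [19.  33.6  5.   0.1  0.1  6.4] end [446.  336.8 120. ] [180.   -0.    3.2]
```

servo_tool(commands=[8.9,-3.6,1.3,0,0,1.6,9.9,-4.6,1.5,0,0,1.9,11.9,-6.2,1.8,0,0,2.3,14.3,-8.8,2.3,0,0,3,16.8,-12.2,2.9,0,0,3.6,18.6,-16.5,3.4,0,-0.1,4.4,19,-21.3,4,0.1,0,5.1,17.6,-26.3,4.4,0,0,5.7,14.2,-30.4,4.8,0,0,6.2,9.3,-33.1,5,0,-0.1,6.3], jaw=40)

```text
time_s: 8.85
tool_pos: [0.5879, 0.1961, 0.1468]
tool_rot: [-179.9, 0.4, 43.1]
force: [0.1, 0.5, -0.6]
grip_width: 0.0401
```

servo_tool(commands=[3.6,-33.6,5,0,0,6.4,-2,-32.1,4.8,0.1,0,6.2,-6.4,-28.7,4.5,0,0,5.7,-9.4,-24.2,4,0,0,5.1,-10.6,-19.3,3.5,0,-0.1,4.4,-10.5,-14.8,2.9,0,0,3.6,-9.3,-11,2.3,0,0,3,-8,-8,1.8,0,0,2.3,-6.9,-6.1,1.5,0,0,1.8,-6.2,-5,1.3,0,0,1.7])

```text
time_s: 9.85
tool_pos: [0.4421, 0.3368, 0.1159]
tool_rot: [179.8, 0.5, 3.2]
force: [-0.4, -0.6, 0.0]
grip_width: 0.0399
```

```bash
python3 - <<'E'
from h import *
p,d=snap('side')
cv2.imwrite('pics/s4.png',cv2.resize(p[90:250,210:390],(720,640))[:580,:,::-1])
E
python3 plan.py 446 336.8 18 3.2 2
```

```text
3,0.5,48.8,0.1,0.3,0,2.8,0.6,48.8,0,0.2,0
max [ 3.   0.6 48.8  0.1  0.3  0. ] end [446.  336.8  18. ] [180.    0.    3.2]
```

```bash
python3 - <<'E'
from h import *
z=np.load('/tmp/side.npz');p=z['p'].copy()
print(monitor.get_obs()['tool_pos'])
c,s=np.cos(np.radians(3.2)),np.sin(np.radians(3.2))
big=cv2.resize(p,None,fx=4,fy=4)
for (a,b,h) in [(85,65,18),(85,-65,18),(-85,65,18),(-85,-65,18),(25,0,48),(-25,0,48)]:
    u=proj('side',[(446+c*a-s*b)/1000,(336.8+s*a+c*b)/1000,h/1000])[0]
    cv2.circle(big,tuple(np.round(u*4+1.5).astype(int).tolist()),4,(0,255,0),1)
cv2.imwrite('pics/s5.png',big[560:760,1020:1320,::-1])
E
```

```text
[0.44078517 0.33773716 0.11563521]
```

```bash
cat > chk.py <<'E'
from h import *
P={}
for n in('side','top'): P[n],_=snap(n)
def outl(n,cx,cy,yaw,hx,hy,h,k=5):
    c,s=np.cos(np.radians(yaw)),np.sin(np.radians(yaw))
    X=[[(cx+c*a-s*b)/1000,(cy+s*a+c*b)/1000,h/1000] for a,b in((hx,hy),(hx,-hy),(-hx,-hy),(-hx,hy))]
    return np.round(proj(n,X)*k+(k-1)/2).astype(int)
def show(items,fn,rois,k=5):
    ims=[]
    for n in P:
        big=cv2.resize(P[n],None,fx=k,fy=k,interpolation=cv2.INTER_CUBIC)
        for it in items: cv2.polylines(big,[outl(n,*it,k)],True,(0,255,0),1)
        r=rois[n]; c=big[r[1]*k:(r[1]+r[3])*k,r[0]*k:(r[0]+r[2])*k]
        c=cv2.resize(c,(390,int(390*c.shape[0]/c.shape[1]))); ims.append(c)
    H=max(i.shape[0] for i in ims)
    ims=[cv2.copyMakeBorder(i,0,H-i.shape[0],0,0,0) for i in ims]
    cv2.imwrite(fn,np.hstack(ims)[:,:,::-1])
E
python3 - <<'E'
from chk import *
show([(446,336.8,3.2,85,65,18),(446,336.8,3.2,25,5,48),(452.8,1.4,75.1,97,77,62),(452.8,1.4,75.1,87,67,62),(685,-6.7,84,80,60,6)],'pics/k1.png',{'side':(255,140,140,120),'top':(195,110,180,150)})
E
python3 - <<'E'
from chk import *
o=monitor.get_obs();t=o['tool_pos']*1000;print(t,o['tool_rot'])
show([(t[0],t[1],3.2,9,20,t[2]),(446,336.8,3.2,25,5,48),(446,336.8,3.2,85,65,18)],'pics/k2.png',{'side':(255,130,65,60),'top':(195,180,65,70)},8)
E
```

```text
[443.73724428 336.35635747 116.98688467] [179.88985829   0.37051353   3.219054  ]
```

servo_tool(commands=[1,0,20,0,0,0,1,0,30,0,0,0,0,0,25,0,0,0,0,0,15,0,0,0,0,0,5,0,0,0,0,0,0,0,0,0,0,0,0,0,0,0])

```text
time_s: 10.8
tool_pos: [0.4461, 0.3375, 0.0236]
tool_rot: [-180.0, 0.3, 3.2]
force: [0.2, 0.3, -0.3]
grip_width: 0.0401
```

```bash
python3 - <<'E'
from chk import *
o=monitor.get_obs();t=o['tool_pos']*1000;print(t,o['tool_rot'])
show([(446,336.8,3.2,85,65,18)],'pics/k3.png',{'side':(255,130,65,60),'top':(195,180,65,70)},8)
E
```

```text
[445.97056293 337.71313848  23.79438421] [-179.95452153    0.25299133    3.20512684]
```

servo_tool(commands=[0,0,5,0,0.2,0,0,0,0,0,0,0])

```text
time_s: 11.1
tool_pos: [0.4447, 0.3371, 0.0174]
tool_rot: [180.0, 0.2, 3.2]
force: [-0.1, -0.1, -0.1]
grip_width: 0.04
```

servo_tool(commands=[0,0,0,0,0,0,0,0,0,0,0,0,0,0,0,0,0,0,0,0,0,0,0,0,0,0,0,0,0,0,0,0,0,0,0,0,0,0,0,0,0,0,0,0,0,0,0,0], jaw=0, newtons=40)

```text
time_s: 11.9
tool_pos: [0.4451, 0.3372, 0.0176]
tool_rot: [180.0, 0.1, 3.2]
force: [0.3, -1.0, -0.7]
grip_width: 0.0097
```

servo_tool(commands=[0,0,-5,0,0,0,0,0,-15,0,0,0,0,0,-30,0,0,0,0,0,-40,0,0,0,0,0,-40,0,0,0,0,0,-20,0,0,0,0,0,0,0,0,0,0,0,0,0,0,0])

```text
time_s: 12.7
tool_pos: [0.4451, 0.3368, 0.1674]
tool_rot: [180.0, 0.2, 3.2]
force: [-0.6, -0.1, -4.6]
grip_width: 0.0096
```

```bash
python3 plan.py 452.8 1.4 170 75.1 22 p;  python3 - <<'E'
from chk import *
P['side'];o=monitor.get_obs();t=o['tool_pos']*1000
show([(t[0],t[1],3.2,85,65,t[2]-1)],'pics/k4.png',{'side':(255,110,65,60),'top':(185,170,75,80)},8)
# stand refine
from scipy.optimize import minimize
E
```

```text
2.1,6.6,-0.1,0,0,-1.3,2,7.5,0,0,0,-1.5,2,9,-0.1,0,0,-1.8,2,11.2,-0.1,0,0,-2.2,1.5,13.8,-0.1,0,0,-2.7,0.5,16.6,-0.1,0,0,-3.3,-1.1,19.2,-0.1,0,0,-3.8,-3.5,21.2,-0.2,0,0,-4.4,-6.6,22.4,-0.1,0,0.1,-4.7,-9.9,22.5,-0.2,0,0,-5
-13.1,21.2,-0.2,0,0,-5.3,-15.8,18.9,-0.2,0,0,-5.2,-17.5,15.7,-0.2,-0.1,0,-5,-18.1,12.3,-0.1,0,0,-4.7,-17.6,8.9,-0.2,0,0,-4.4,-16.1,6,-0.1,0,0,-3.8,-14.1,3.6,-0.1,0,0,-3.3,-11.8,2,-0.1,0,0.1,-2.7,-9.7,0.9,-0.1,0,0,-2.2,-7.8,0.2,0,0,0,-1.8
-6.5,-0.1,-0.1,0,0,-1.5,-5.7,-0.3,0,0,0,-1.3
max [18.1 22.5  0.2  0.1  0.1  5.3] end [452.8   1.4 170. ] [180.   -0.   75.1]
```

servo_tool(commands=[2.1,6.6,-0.1,0,0,-1.3,2,7.5,0,0,0,-1.5,2,9,-0.1,0,0,-1.8,2,11.2,-0.1,0,0,-2.2,1.5,13.8,-0.1,0,0,-2.7,0.5,16.6,-0.1,0,0,-3.3,-1.1,19.2,-0.1,0,0,-3.8,-3.5,21.2,-0.2,0,0,-4.4,-6.6,22.4,-0.1,0,0.1,-4.7,-9.9,22.5,-0.2,0,0,-5])

```text
time_s: 13.8
tool_pos: [0.4774, 0.1855, 0.1669]
tool_rot: [180.0, 0.2, 34.1]
force: [-0.5, 0.0, -3.3]
grip_width: 0.0099
```

servo_tool(commands=[-13.1,21.2,-0.2,0,0,-5.3,-15.8,18.9,-0.2,0,0,-5.2,-17.5,15.7,-0.2,-0.1,0,-5,-18.1,12.3,-0.1,0,0,-4.7,-17.6,8.9,-0.2,0,0,-4.4,-16.1,6,-0.1,0,0,-3.8,-14.1,3.6,-0.1,0,0,-3.3,-11.8,2,-0.1,0,0.1,-2.7,-9.7,0.9,-0.1,0,0,-2.2,-7.8,0.2,0,0,0,-1.8])

```text
time_s: 14.8
tool_pos: [0.4558, 0.0122, 0.1686]
tool_rot: [-179.9, 0.1, 72.3]
force: [0.3, -0.3, -4.3]
grip_width: 0.0095
```

servo_tool(commands=[-6.5,-0.1,0,0,0,-1.5,-5.7,-0.3,10,0,0,-1.3,0,0,20,0,0,0,0,0,20,0,0,0,0,0,20,0,0,0,0,0,15,0,0,0,0,0,0,0,0,0,0,0,0,0,0,0])

```text
time_s: 15.6
tool_pos: [0.4525, 0.0014, 0.0845]
tool_rot: [-180.0, 0.1, 75.1]
force: [0.3, -0.9, -3.9]
grip_width: 0.0096
```

```bash
python3 - <<'E'
from chk import *
o=monitor.get_obs();t=o['tool_pos']*1000;print(t,o['tool_rot'])
show([(t[0],t[1],75.1,85,65,t[2]-1),(452.8,1.4,75.1,97,77,62)],'pics/k5.png',{'side':(270,165,70,70),'top':(285,175,80,80)},8)
E
```

```text
[453.71844608   1.76700558  85.62050993] [ 1.79905734e+02 -4.47209725e-02  7.50998511e+01]
```

servo_tool(commands=[-1.5,0,2,0,0,0,0,0,2,0,0,0,0,0,2,0,0,0,0,0,2,0,0,0,0,0,0,0,0,0])

```text
time_s: 16.2
tool_pos: [0.4531, -0.0, 0.0774]
tool_rot: [179.9, -0.0, 75.1]
force: [-2.1, -2.3, 1.6]
grip_width: 0.0096
```

```bash
python3 - <<'E'
from h import *
o=monitor.get_obs();print(o['tool_pos']*1000,o['tool_rot'],o['force'],o['wrist_torque'])
E
```

```text
[ 4.53132961e+02 -3.24760103e-02  7.74092244e+01] [ 1.79940162e+02 -2.44026430e-02  7.50791710e+01] [-2.05609819 -2.27438866  1.56766172] [-0.17054763  0.40883432  0.11698781]
```

```bash
python3 - <<'E'
from chk import *
o=monitor.get_obs();t=o['tool_pos']*1000;print(t,o['tool_rot'],o['force'])
show([],'pics/k6.png',{'side':(275,180,60,60),'top':(290,180,75,70)},8)
X=cloud('side',np.load('/tmp/side.npz')['d'])
E
```

```text
[ 4.53128026e+02 -2.57516649e-02  7.74055673e+01] [ 1.79933219e+02 -1.89162682e-02  7.50841952e+01] [-1.03249019 -2.57232666  1.40733583]
```

servo_tool(commands=[0,0,-2,0,0,0,-1.5,0,0,0,0,0,0,0,1.5,0,0,0,0,0,1.5,0,0,0,0,0,0,0,0,0,0,0,0,0,0,0])

```text
time_s: 16.9
tool_pos: [0.4526, -0.001, 0.076]
tool_rot: [179.9, -0.0, 75.1]
force: [1.0, 0.1, -4.3]
grip_width: 0.0097
```

servo_tool(commands=[0,0,2,0,0,0,0,0,2,0,0,0,0,0,2,0,0,0,0,0,0,0,0,0,0,0,0,0,0,0])

```text
time_s: 17.4
tool_pos: [0.4526, -0.0012, 0.07]
tool_rot: [179.9, -0.0, 75.1]
force: [1.2, -0.1, -5.5]
grip_width: 0.0096
```

servo_tool(commands=[0,0,1,0,0,0,0,0,1,0,0,0,0,0,0.5,0,0,0,0,0,0,0,0,0,0,0,0,0,0,0])

```text
time_s: 17.9
tool_pos: [0.4527, -0.0008, 0.0679]
tool_rot: [179.9, -0.0, 75.1]
force: [-0.8, 1.3, 3.1]
grip_width: 0.0097
```

servo_tool(commands=[0,0,0,0,0,0,0,0,0,0,0,0,0,0,0,0,0,0,0,0,0,0,0,0,0,0,0,0,0,0,0,0,-20,0,0,0,0,0,-35,0,0,0,0,0,-45,0,0,0,0,0,-40,0,0,0,0,0,-10,0,0,0], jaw=40)

```text
time_s: 18.9
tool_pos: [0.4549, -0.0009, 0.2219]
tool_rot: [179.6, -0.3, 75.1]
force: [-1.1, 0.1, -0.9]
grip_width: 0.0403
```

```bash
python3 plan.py 436 -285 220 75 20 p;
```

```text
-4.9,2.7,0,0,0,0,-5.6,2.9,0.1,0,0,0,-7,3.6,0,0,0,0,-9,4.3,0.1,0,0,0,-11.4,5.1,0,0.1,0,0,-14,5.9,0.1,0,-0.1,0,-16.7,6.2,0.1,0,0,0,-19,6.2,0,0,0,0,-21,5.9,0.1,0.1,0,0,-22.3,5.1,0.1,0,-0.1,0
-22.8,4,0.1,0,0,0.1,-22.3,2.9,0.2,0.1,0,0,-21,1.8,0.1,0,0,0,-18.9,0.9,0,0,0,0,-16.5,0.1,0.1,0,-0.1,0,-13.7,-0.3,0.1,0,0,0,-11.1,-0.5,0.1,0.1,0,0,-8.8,-0.6,0,0,0,0,-7.1,-0.6,0,0,0,0,-6.3,-0.5,0.1,0,0,0
max [22.8  6.2  0.2  0.1  0.1  0.1] end [ 436. -285.  220.] [-180.   -0.   75.]
```

```bash
python3 - <<'E'
from chk import *
o=monitor.get_obs();print(o['qpos'].round(1))
# clearer combos
c=[ortho('top',P['top'],.434,-.284,.035,.1,.0005),ortho('side',P['side'],.434,-.284,.035,.1,.0005)]
cv2.imwrite('pics/k7.png',np.hstack(c)[:,:,::-1])
k=10
cv2.imwrite('pics/k8.png',cv2.resize(P['side'][255:295,280:355],None,fx=k,fy=k,interpolation=cv2.INTER_CUBIC)[:,:,::-1])
show([(453,.4,75.1,85,65,68),(453,.4,75.1,97,77,62),(453,.4,75.1,25,5,98)],'pics/k9.png',{'side':(275,180,60,60),'top':(290,180,75,70)},8)
E
```

```text
[-57.3 -12.   48.6 111.4   9.1  76.5 -26.3]
```

```bash
python3 - <<'E'
from chk import *
exec(open('b.py').read().split("for n in('top','side')}\n")[1].split('h=hsv')[0])
for n,bb,z in(('top',(412,205,25,30),.082),('side',(305,255,25,12),.082)):
    h=hsv(n);H,S,V=[h[...,i].astype(int) for i in range(3)]
    print(n,rect(n,box(n,bb)&(H<22)&(V>150)&(S>60),z))
n='top';h=hsv(n);H,S,V=[h[...,i].astype(int) for i in range(3)]
m=box(n,(400,190,45,65))&((S<60)|((H>40)&(H<95)))
print(rect(n,m,.031))
for yaw in(-7,-9,-5):
  cx,cy=433,-285
  show([(cx,cy,yaw,79,18,31),(cx,cy,yaw,12,12,82),(cx,cy,yaw,79,32,12)],'pics/m%d.png'%-yaw,{'side':(280,245,75,65),'top':(395,185,60,75)},8)
E
```

```text
top (array([ 4.420e+02, -2.923e+02,  2.140e+01,  2.430e+01,  4.000e-01,
        6.300e+01]), array([ 442. , -292.7]))
side (array([ 446.3, -293. ,   36.6,   74.8,   78.4,  168. ]), array([ 448.4, -287.7]))
(array([ 441.1, -289.5,   66.8,  160.8,   80. ,  962. ]), array([ 439.9, -288.1]))
```

```bash
cat > e.py <<'E'
from chk import *
import sys
from scipy.optimize import minimize
cx,cy,yaw=map(float,sys.argv[1:4])
show([(cx,cy,yaw,79,18,31),(cx,cy,yaw,12,12,82),(cx,cy,yaw,79,32,12)],'pics/'+sys.argv[4],{'side':(280,245,75,65),'top':(395,185,60,75)},8)
E
python3 e.py 441.5 -291.5 -10 m20.png
python3 plan.py 441.5 -291.5 150 -10 20 p;
```

```text
-4.8,2.9,1.4,0,0,1.7,-5.5,3.4,1.5,0,0,2,-6.7,4.3,1.9,0,0,2.5,-8.3,5.7,2.4,0,0,3.1,-10.2,7.4,3,0,0,3.8,-12.2,9.4,3.6,0,0,4.7,-13.7,11.7,4.2,0,0,5.4,-14.8,14,4.7,0,0,6.1,-15.2,16.3,5.1,0,0.1,6.5,-14.8,18,5.2,0,0,6.7
-13.7,19.2,5.2,0,0,6.8,-12,19.6,5.1,0,0,6.5,-10,19.1,4.7,0,0,6.1,-7.9,17.8,4.2,0,0,5.4,-5.9,15.8,3.6,0,0,4.6,-4.3,13.4,2.9,0,0,3.9,-3,11,2.4,0,0,3.1,-2.1,8.8,1.9,0,0,2.5,-1.5,7.3,1.6,0,0,1.9,-1.2,6.3,1.3,0,0,1.8
max [15.2 19.6  5.2  0.   0.1  6.8] end [ 441.5 -291.5  150. ] [180.   0. -10.]
```

servo_tool(commands=[-4.8,2.9,1.4,0,0,1.7,-5.5,3.4,1.5,0,0,2,-6.7,4.3,1.9,0,0,2.5,-8.3,5.7,2.4,0,0,3.1,-10.2,7.4,3,0,0,3.8,-12.2,9.4,3.6,0,0,4.7,-13.7,11.7,4.2,0,0,5.4,-14.8,14,4.7,0,0,6.1,-15.2,16.3,5.1,0,0.1,6.5,-14.8,18,5.2,0,0,6.7], jaw=60)

```text
time_s: 20.2
tool_pos: [0.4705, -0.1432, 0.1844]
tool_rot: [180.0, -0.2, 32.2]
force: [0.9, -0.6, -0.4]
grip_width: 0.0602
```

servo_tool(commands=[-13.7,19.2,5.2,0,0,6.8,-12,19.6,5.1,0,0,6.5,-10,19.1,4.7,0,0,6.1,-7.9,17.8,4.2,0,0,5.4,-5.9,15.8,3.6,0,0,4.6,-4.3,13.4,2.9,0,0,3.9,-3,11,2.4,0,0,3.1,-2.1,8.8,1.9,0,0,2.5,-1.5,7.3,1.6,0,0,1.9,-1.2,6.3,1.3,0,0,1.8])

```text
time_s: 21.2
tool_pos: [0.4428, -0.2916, 0.1513]
tool_rot: [-179.9, -0.1, -10.1]
force: [0.4, -0.1, 0.1]
grip_width: 0.0599
```

```bash
python3 - <<'E'
from h import *
print(monitor.get_obs()['qpos'].round(1))
E
python3 e.py 441.5 -291.5 -10 m21.png; python3 plan.py 441.5 -291.5 43 -10 5
```

```text
[-29.7  12.2  67.6 107.3 -12.3  68.4 -58.1]
-0.2,0,21.7,0,0,0,-0.3,0,21.6,0,0,0,-0.2,-0.1,21.7,0,-0.1,-0.1,-0.2,0,21.6,-0.1,0,0,-0.2,0,21.7,0,0,0
max [ 0.3  0.1 21.7  0.1  0.1  0.1] end [ 441.5 -291.5   43. ] [180.   0. -10.]
```

servo_tool(commands=[0,0,10,0,0,0,0,0,15,0,0,0,0,0,15,0,0,0,0,0,10,0,0,0,0,0,0,0,0,0])

```text
time_s: 21.8
tool_pos: [0.4417, -0.2902, 0.0993]
tool_rot: [-179.9, 0.1, -10.0]
force: [0.3, -0.4, 0.1]
grip_width: 0.0599
```

```bash
python3 - <<'E'
from h import *
print(monitor.get_obs()['qpos'].round(1))
E
```

```text
[-25.8  16.9  64.6 110.5 -17.2  63.3 -54.2]
```

servo_tool(commands=[0,1.3,15,0,0,0,0,0,20,0,0,0,0,0,15,0,0,0,0,0,6,0,0,0,0,0,0,0,0,0,0,0,0,0,0,0])

```text
time_s: 22.4
tool_pos: [0.4432, -0.2928, 0.0458]
tool_rot: [-179.9, -0.2, -10.0]
force: [0.1, -0.3, 0.7]
grip_width: 0.0599
```

servo_tool(commands=[0,0,0,0,0,0,0,0,0,0,0,0,0,0,0,0,0,0,0,0,0,0,0,0,0,0,0,0,0,0,0,0,0,0,0,0,0,0,0,0,0,0,0,0,0,0,0,0], jaw=0, newtons=50)

```text
time_s: 23.2
tool_pos: [0.4429, -0.2929, 0.0455]
tool_rot: [-179.9, -0.1, -10.0]
force: [-0.9, -2.2, -0.4]
grip_width: 0.0236
```

servo_tool(commands=[0,0,-3,0,0,0,0,0,-8,0,0,0,0,0,-15,0,0,0,0,0,-20,0,0,0,0,0,-20,0,0,0,0,0,-20,0,0,0,0,0,-15,0,0,0,0,0,-8,0,0,0,0,0,0,0,0,0,0,0,0,0,0,0])

```text
time_s: 24.2
tool_pos: [0.4424, -0.292, 0.1539]
tool_rot: [-179.9, -0.1, -10.0]
force: [0.0, -0.0, -4.4]
grip_width: 0.0239
```

```bash
python3 - <<'E'
from chk import *
o=monitor.get_obs();print(o['qpos'].round(1),o['tool_pos'],o['tool_rot'],o['force'])
t=o['tool_pos']*1000
show([(t[0],t[1],-10,79,18,t[2]-12)],'pics/m22.png',{'side':(280,205,75,85),'top':(395,180,70,85)},8)
E
```

```text
[-28.9  11.7  66.6 107.1 -11.6  68.6 -58.5] [ 0.44205421 -0.29196542  0.15349644] [-1.79879949e+02 -1.58589692e-02 -9.99474155e+00] [-0.37854653 -0.15047142 -3.83019087]
```

```bash
python3 plan.py 540 -100 200 80 20 p
```

```text
2.1,-3.8,-0.9,0,0,-1.8,2.5,-4.4,-1.1,0,0,-2.1,3.2,-5.3,-1.4,0,0,-2.6,4.2,-6.5,-1.6,0,0,-3.3,5.6,-7.9,-2.1,0,0,-4.1,7.3,-9.2,-2.5,0,0,-4.9,9.1,-10.2,-3,0,0,-5.7,11.1,-10.6,-3.2,0,0,-6.4,12.8,-10.5,-3.6,0,-0.1,-6.9,14.2,-9.7,-3.7,0,0,-7.2
15.2,-8.3,-3.6,0,0,-7.2,15.3,-6.7,-3.6,-0.1,0,-6.8,14.7,-4.8,-3.3,0,0,-6.4,13.6,-3.3,-2.9,0,0,-5.8,11.8,-1.9,-2.6,0,0,-4.9,10,-0.9,-2.1,0,0,-4.1,8,-0.3,-1.7,0,0,-3.2,6.3,0,-1.3,0,0,-2.6,5.2,0.2,-1.1,0,0,-2.2,4.5,0.4,-1,0,0,-1.8
max [15.3 10.6  3.7  0.1  0.1  7.2] end [ 540. -100.  200.] [180.  -0.  80.]
```

servo_tool(commands=[2.1,-3.8,-0.9,0,0,-1.8,2.5,-4.4,-1.1,0,0,-2.1,3.2,-5.3,-1.4,0,0,-2.6,4.2,-6.5,-1.6,0,0,-3.3,5.6,-7.9,-2.1,0,0,-4.1,7.3,-9.2,-2.5,0,0,-4.9,9.1,-10.2,-3,0,0,-5.7,11.1,-10.6,-3.2,0,0,-6.4,12.8,-10.5,-3.6,0,-0.1,-6.9,14.2,-9.7,-3.7,0,0,-7.2])

```text
time_s: 25.3
tool_pos: [0.5014, -0.2013, 0.1779]
tool_rot: [-180.0, -0.1, 35.4]
force: [-0.0, 0.1, -4.3]
grip_width: 0.0239
```

servo_tool(commands=[15.2,-8.3,-3.6,0,0,-7.2,15.3,-6.7,-3.6,-0.1,0,-6.8,14.7,-4.8,-3.3,0,0,-6.4,13.6,-3.3,-2.9,0,0,-5.8,11.8,-1.9,-2.6,0,0,-4.9,10,-0.9,-2.1,0,0,-4.1,8,-0.3,-1.7,0,0,-3.2,6.3,0,-1.3,0,0,-2.6,5.2,0.2,-1.1,0,0,-2.2,4.5,0.4,-1,0,0,-1.8])

```text
time_s: 26.3
tool_pos: [0.5407, -0.0998, 0.201]
tool_rot: [179.9, 0.0, 80.2]
force: [0.3, 0.2, -4.8]
grip_width: 0.0232
```

```bash
python3 - <<'E'
from chk import *
o=monitor.get_obs();print(o['qpos'].round(1),o['tool_pos'],o['tool_rot'],o['force'])
u=proj('side',o['tool_pos'])[0].astype(int)
k=8
cv2.imwrite('pics/m23.png',cv2.resize(P['side'][u[1]-30:u[1]+45,u[0]-45:u[0]+55],None,fx=k,fy=k,interpolation=cv2.INTER_CUBIC)[:,:,::-1])
E
```

```text
[-35.5   8.2  47.5 100.8  -6.3  73.6   3.6] [ 0.54092317 -0.09948797  0.20101083] [ 1.79878234e+02 -4.33904954e-03  8.01365149e+01] [-0.00914426  0.65290359 -4.14934206]
```

```bash
cat > pour.py <<'E'
import sys
from plan import *
# pour.py mx my theta n [h_mm] : from current measured pose
T=np.array([453,.4,50.]);ty=np.radians(75.1)
def target(mx,my,th,h=92,head=165.1):
    R=Ro.from_euler('xyz',[180,0,head],degrees=True)*Ro.from_rotvec([0,-th,0],degrees=True)
    m=T+[np.cos(ty)*mx-np.sin(ty)*my,np.sin(ty)*mx+np.cos(ty)*my,0]; m[2]=h
    return m-R.apply([79-1.4*0,0,25.5]),R
def mouth():
    p,R=pose(); m=p+R.apply([79,0,25.5])-T
    return np.round([m[0]*np.cos(ty)+m[1]*np.sin(ty),-m[0]*np.sin(ty)+m[1]*np.cos(ty),m[2]+50],1), np.degrees(np.arccos(-R.as_matrix()[2,2])).round(1)
if __name__=='__main__':
    a=[float(v) for v in sys.argv[1:]]
    print('now mouth(tray xy, world z), tilt',mouth(), 'q',monitor.get_obs()['qpos'].round(1))
    p,R=target(*a[:3],*(a[4:5]))
    print('target',p.round(1))
    plan(*p,0,int(a[3]),False,R1=R)
    if len(a)>5:
        pass
E
python3 pour.py -60 -45 10 18 140
```

```text
now mouth(tray xy, world z), tilt (array([   4.8, -103.8,  175.5]), np.float64(0.1)) q [-35.5   8.2  47.5 100.8  -6.3  73.6   3.6]
target [552.  -88.  178.8]
0.3,0.2,0.5,-0.2,-0.2,-1.9,0.3,0.3,0.6,-0.2,-0.2,-2.3,0.5,0.3,0.8,-0.2,-0.3,-2.9,0.5,0.4,0.9,-0.3,-0.3,-3.8,0.7,0.6,1.3,-0.4,-0.5,-4.7,0.7,0.8,1.5,-0.5,-0.5,-5.6,0.8,1,1.7,-0.6,-0.6,-6.6,0.7,1.1,1.8,-0.6,-0.7,-7.1,0.6,1.2,2,-0.7,-0.7,-7.5,0.5,1.3,1.9,-0.6,-0.7,-7.4
0.4,1.3,1.9,-0.6,-0.7,-7.2,0.2,1.2,1.8,-0.6,-0.6,-6.5,0,1,1.5,-0.5,-0.5,-5.7,0,0.8,1.3,-0.4,-0.5,-4.7,-0.1,0.7,1,-0.3,-0.3,-3.7,-0.1,0.5,0.8,-0.2,-0.3,-2.9,0,0.4,0.6,-0.2,-0.2,-2.3,-0.1,0.3,0.5,-0.2,-0.2,-1.9
max [0.8 1.3 2.  0.7 0.7 7.5] end [552.  -88.  178.8] [180.   10.  165.1]
```

servo_tool(commands=[0.3,0.2,0.5,-0.2,-0.2,-1.9,0.3,0.3,0.6,-0.2,-0.2,-2.3,0.5,0.3,0.8,-0.2,-0.3,-2.9,0.5,0.4,0.9,-0.3,-0.3,-3.8,0.7,0.6,1.3,-0.4,-0.5,-4.7,0.7,0.8,1.5,-0.5,-0.5,-5.6,0.8,1,1.7,-0.6,-0.6,-6.6,0.7,1.1,1.8,-0.6,-0.7,-7.1,0.6,1.2,2,-0.7,-0.7,-7.5,0.5,1.3,1.9,-0.6,-0.7,-7.4])

```text
time_s: 27.4
tool_pos: [0.5467, -0.0942, 0.1877]
tool_rot: [178.1, 6.0, 130.1]
force: [0.3, 0.2, -4.4]
grip_width: 0.0236
```

servo_tool(commands=[0.4,1.3,1.9,-0.6,-0.7,-7.2,0.2,1.2,1.8,-0.6,-0.6,-6.5,0,1,1.5,-0.5,-0.5,-5.7,0,0.8,1.3,-0.4,-0.5,-4.7,-0.1,0.7,1,-0.3,-0.3,-3.7,-0.1,0.5,0.8,-0.2,-0.3,-2.9,0,0.4,0.6,-0.2,-0.2,-2.3,-0.1,0.3,0.5,-0.2,-0.2,-1.9])

```text
time_s: 28.2
tool_pos: [0.5511, -0.0896, 0.1785]
tool_rot: [-180.0, 9.9, 165.0]
force: [0.4, 0.7, -5.1]
grip_width: 0.0238
```

```bash
cat > look.py <<'E'
from chk import *
import sys
from pour import mouth
k=6
print(mouth())
a=P['side'][175:250,265:345]; b=P['top'][165:265,275:375]
a=cv2.resize(a,(440,412),interpolation=cv2.INTER_CUBIC); b=cv2.resize(b,(360,360),interpolation=cv2.INTER_CUBIC)
b=cv2.copyMakeBorder(b,0,52,0,0,0)
cv2.imwrite('pics/'+sys.argv[1],np.hstack([a,b])[:,:,::-1])
E
python3 look.py p1.png; python3 pour.py -60 -45 12 6 
```

```text
(array([-61.6, -44.5, 139.8]), np.float64(9.9))
now mouth(tray xy, world z), tilt (array([-61.6, -44.5, 139.8]), np.float64(9.9)) q [-35.4   0.3  41.4 109.8   1.6  60.2  80.2]
target [550.6 -87.7 133.4]
0.7,0.2,3.7,0,-0.2,0,1.5,0.3,7.4,0,-0.3,0,2.3,0.4,11,0,-0.5,-0.1,2.3,0.5,11,0,-0.5,0,1.7,0.3,7.4,-0.1,-0.4,-0.1,0.8,0.1,3.7,0,-0.2,0
max [ 2.3  0.5 11.   0.1  0.5  0.1] end [550.6 -87.7 133.4] [180.   12.  165.1]
```

servo_tool(commands=[0.7,0.2,3.7,0,-0.2,0,1.5,0.3,7.4,0,-0.3,0,2.3,0.4,11,0,-0.5,-0.1,2.3,0.5,11,0,-0.5,0,1.7,0.3,7.4,-0.1,-0.4,-0.1,0.8,0.1,3.7,0,-0.2,0,0,0,0,0,0,0])

```text
time_s: 29.0
tool_pos: [0.5507, -0.0871, 0.1329]
tool_rot: [180.0, 12.0, 165.1]
force: [-0.2, 0.8, -3.7]
grip_width: 0.0237
```

```bash
python3 look.py p2.png; python3 pour.py -60 -45 20 4 
```

```text
(array([-59.2, -46. ,  92.5]), np.float64(12.1))
now mouth(tray xy, world z), tilt (array([-59.2, -46. ,  92.5]), np.float64(12.1)) q [-35.4   1.4  41.3 114.7   1.2  52.3  80.3]
target [544.4 -86.  143. ]
1.3,-0.2,-2.6,0,-2,0,1.3,-0.2,-2.6,0,-1.9,0,1.1,-0.2,-2.7,0.1,-2,0,1.1,-0.2,-2.7,0,-2,0
max [1.3 0.2 2.7 0.1 2.  0. ] end [544.3 -86.  143. ] [-180.    20.   165.1]
```

servo_tool(commands=[1.3,-0.2,-2.6,0,-2,0,1.3,-0.2,-2.6,0,-2,0,1.1,-0.2,-2.7,0,-2,0,1.1,-0.2,-2.7,0,-2,0,0,0,0,0,0,0])

```text
time_s: 29.6
tool_pos: [0.5433, -0.0856, 0.1429]
tool_rot: [179.9, 20.1, 165.1]
force: [-0.7, 0.3, -3.8]
grip_width: 0.0238
```

```bash
python3 look.py p3.png; python3 pour.py -60 -45 23 2;python3 pour.py -60 -45 16 2 
```

```text
(array([-59.9, -45. ,  92.1]), np.float64(20.1))
now mouth(tray xy, world z), tilt (array([-59.9, -45. ,  92.1]), np.float64(20.1)) q [-36.2  -7.5  38.  121.8  12.5  45.   70.1]
target [541.7 -85.3 146.3]
0.7,0,-1.9,0.1,-1.4,0,0.7,0,-2,0,-1.5,0
max [0.7 0.  2.  0.1 1.5 0. ] end [541.7 -85.3 146.4] [180.   23.  165.1]
now mouth(tray xy, world z), tilt (array([-59.9, -45. ,  92.1]), np.float64(20.1)) q [-36.2  -7.5  38.  121.8  12.5  45.   70.1]
target [547.7 -86.9 138.3]
-0.8,0,2.9,0.1,2.1,0,-0.9,0,2.9,0,2,0
max [0.9 0.  2.9 0.1 2.1 0. ] end [547.6 -86.8 138.3] [180.   16.  165.1]
```

servo_tool(commands=[0.7,0,-1.9,0,-1.4,0,0.7,0,-2,0,-1.5,0,0,0,0,0,0,0])

```text
time_s: 30.0
tool_pos: [0.5411, -0.0853, 0.1456]
tool_rot: [179.9, 22.9, 165.1]
force: [0.4, 0.1, -3.5]
grip_width: 0.0237
```

```bash
python3 look.py p4.png; python3 pour.py -60 -45 26 2;
```

```text
(array([-60.1, -45. ,  91.7]), np.float64(23.0))
now mouth(tray xy, world z), tilt (array([-60.1, -45. ,  91.7]), np.float64(23.0)) q [-35.5 -10.3  36.  124.3  16.7  42.7  66.1]
target [538.9 -84.5 149.6]
0.7,0.1,-2.2,0,-1.5,0,0.6,0.1,-2.3,0.1,-1.5,0
max [0.7 0.1 2.3 0.1 1.5 0. ] end [538.8 -84.5 149.6] [-180.    26.   165.1]
```

servo_tool(commands=[0.7,0.1,-2.2,0,-1.5,0,0.6,0.1,-2.3,0,-1.5,0,0,0,0,0,0,0])

```text
time_s: 30.4
tool_pos: [0.5381, -0.0843, 0.1491]
tool_rot: [180.0, 25.9, 165.1]
force: [-0.5, -0.5, -4.6]
grip_width: 0.0235
```

```bash
python3 look.py p5.png; python3 pour.py -60 -45 28 2;python3 pour.py -60 -45 20 2
```

```text
(array([-60. , -44.8,  92. ]), np.float64(26.0))
now mouth(tray xy, world z), tilt (array([-60. , -44.8,  92. ]), np.float64(26.0)) q [-34.1 -12.9  33.4 126.9  21.   40.3  62. ]
target [536.9 -84.  151.6]
0.4,0,-1.4,0,-1,0,0.4,0,-1.4,0.1,-1,0
max [0.4 0.  1.4 0.1 1.  0. ] end [536.9 -84.  151.6] [-180.    28.   165.1]
now mouth(tray xy, world z), tilt (array([-60. , -44.8,  92. ]), np.float64(26.0)) q [-34.1 -12.9  33.4 126.9  21.   40.3  62. ]
target [544.4 -86.  143. ]
-1.2,0,4.2,0,3,0,-1.4,0,4.1,0.1,3,0
max [1.4 0.  4.2 0.1 3.  0. ] end [544.4 -86.  143. ] [-180.    20.   165.1]
```

servo_tool(commands=[0.4,0,-1.4,0,-1,0,0.4,0,-1.4,0,-1,0,0,0,0,0,0,0])

```text
time_s: 30.8
tool_pos: [0.5359, -0.0837, 0.1511]
tool_rot: [180.0, 28.0, 165.1]
force: [-0.8, 0.6, -4.2]
grip_width: 0.0236
```

```bash
python3 look.py p6.png; python3 pour.py -60 -45 20 2; python3 - <<'E'
from h import *
p=np.load('/tmp/side.npz')['p']
cv2.imwrite('pics/p6b.png',cv2.resize(p[180:225,305:365],None,fx=12,fy=12,interpolation=2)[:,:,::-1])
E
```

```text
(array([-60. , -44.4,  91.9]), np.float64(28.0))
now mouth(tray xy, world z), tilt (array([-60. , -44.4,  91.9]), np.float64(28.0)) q [-32.5 -14.5  31.1 128.6  23.6  38.7  59.4]
target [544.4 -86.  143. ]
-1.7,0,5.7,0,4,0,-2,-0.1,5.5,0.1,4,0
max [2.  0.1 5.7 0.1 4.  0. ] end [544.3 -86.  143. ] [-180.    20.   165.1]
```

servo_tool(commands=[6,0,0,0,0,0,-6,0,0,0,0,0,6,0,0,0,0,0,-6,0,0,0,0,0,0,0,0,0,0,0])

```text
time_s: 31.4
tool_pos: [0.5376, -0.084, 0.1524]
tool_rot: [179.9, 28.1, 165.1]
force: [0.5, -0.3, -2.2]
grip_width: 0.0236
```

```bash
cat >> look.py <<'E'
cv2.imwrite('pics/z'+sys.argv[1],cv2.resize(P['side'][180:225,300:366],None,fx=12,fy=12,interpolation=2)[:,:,::-1])
E
python3 look.py p7.png
```

```text
(array([-59.8, -45.1,  92.3]), np.float64(28.0))
```

```bash
python3 pour.py -60 -45 12 2
```

```text
now mouth(tray xy, world z), tilt (array([-59.8, -45.1,  92.3]), np.float64(28.0)) q [-31.8 -14.4  30.5 128.6  23.3  38.6  59.7]
target [550.6 -87.7 133.4]
-1.9,-0.1,11.5,0,8,0,-3.4,-0.1,11.1,0.1,8,0
max [ 3.4  0.1 11.5  0.1  8.   0. ] end [550.6 -87.7 133.4] [-180.    12.   165.1]
```

servo_tool(commands=[-1.9,0,11.5,0,8,0,-3.4,0,11,0,8,0,0,0,0,0,0,0])

```text
time_s: 31.8
tool_pos: [0.5539, -0.0882, 0.131]
tool_rot: [-179.5, 11.9, 165.2]
force: [-0.7, 0.0, -3.4]
grip_width: 0.0237
```

```bash
python3 look.py p8.png
```

```text
(array([-60.6, -45.1,  90.7]), np.float64(12.0))
```

```bash
python3 pour.py -60 -130 0 8 150
```

```text
now mouth(tray xy, world z), tilt (array([-60.6, -45.1,  90.7]), np.float64(12.0)) q [-37.1   1.6  43.1 114.8   1.2  52.3  80.3]
target [ 639.5 -111.3  175.5]
-5.7,0,-1.4,0,0.7,0,-9.6,0,-2.4,0,1.1,0,-15,0.1,-4,-0.1,1.9,0,-18.7,0,-5.8,0,2.3,0,-18.4,0,-6.5,-0.1,2.3,0,-14.5,0.1,-5.7,0,1.8,0.1,-9,0,-4,0,1.2,0,-5.3,0,-2.4,0,0.7,0
max [18.7  0.1  6.5  0.1  2.3  0.1] end [ 639.5 -111.4  175.5] [-180.    -0.   165.1]
```

servo_tool(commands=[0,0,-10,0,3,0,0,0,-15,0,3,0,-5,0,-15,0,3,0,-10,0,-15,0,3,0,-15,0,0,0,0,0,-18,0,0,0,0,0,-15,0,0,0,0,0,-10,0,0,0,0,0,-5,0,0,0,0,0,0,0,0,0,0,0])

```text
time_s: 32.9
tool_pos: [0.6188, -0.1058, 0.1891]
tool_rot: [179.9, 0.0, 165.1]
force: [-0.4, -0.4, -3.1]
grip_width: 0.0235
```

```bash
python3 look.py p9.png; python3 - <<'E'
from h import *
p=np.load('/tmp/side.npz')['p']
cv2.imwrite('pics/p9b.png',cv2.resize(p[185:235,275:345],None,fx=11,fy=11,interpolation=2)[:,:,::-1])
E
```

```text
(array([ -60. , -108. ,  163.4]), np.float64(0.1))
```

```bash
python3 - <<'E'
from h import *
p=np.load('/tmp/side.npz')['p']
cv2.imwrite('pics/p10.png',cv2.resize(p[175:225,325:395],None,fx=11,fy=11,interpolation=2)[:,:,::-1])
f=[]
for i in range(6):
    snap('side'); f.append(monitor.get_obs()['force'])
print(np.mean(f,0),np.std(f,0))
E
```

```text
[ 0.2812193  -0.15324393 -3.31003799] [0.48085073 0.76498061 0.65180628]
```

```bash
python3 pour.py 60 -45 8 10 125
```

```text
now mouth(tray xy, world z), tilt (array([ -59.8, -108.4,  163.2]), np.float64(0.1)) q [-27.7  20.4  44.2  90.6 -14.6  75.   93.7]
target [584.1  27.6 161.2]
3,5.3,1.2,0,-0.4,0,4.4,7.8,1.8,0,-0.5,0,6.8,12,2.6,0,-0.8,0,9.2,16.1,3.5,0,-1.1,0,10.8,18.7,3.7,0,-1.2,0,10.8,18.7,3.6,0,-1.3,0,9.4,16.1,2.9,0.1,-1,0,7,12,1.9,0,-0.8,0,4.6,7.8,1.3,0,-0.6,0,3.1,5.3,0.7,0,-0.3,0
max [10.8 18.7  3.7  0.1  1.3  0. ] end [584.1  27.6 161.3] [-180.     8.   165.1]
```

servo_tool(commands=[3,5.3,1.2,0,-0.4,0,4.4,7.8,1.8,0,-0.5,0,6.8,12,2.6,0,-0.8,0,9.2,16.1,3.5,0,-1.1,0,10.8,18.7,3.7,0,-1.2,0,10.8,18.7,3.6,0,-1.3,0,9.4,16.1,2.9,0,-1,0,7,12,1.9,0,-0.8,0,4.6,7.8,1.3,0,-0.6,0,3.1,5.3,0.7,0,-0.3,0])

```text
time_s: 34.3
tool_pos: [0.5836, 0.0289, 0.161]
tool_rot: [179.9, 8.0, 165.2]
force: [0.5, -0.4, -3.1]
grip_width: 0.0237
```

```bash
python3 pour.py 60 -45 20 8 95
```

```text
now mouth(tray xy, world z), tilt (array([ 61. , -44.2, 124.8]), np.float64(8.0)) q [-45.6   7.9  41.8 105.7  -3.1  60.9  72.1]
target [575.2  30.  146. ]
0.6,-0.1,0.8,0,-0.7,0,1,-0.1,1.3,0,-1.2,0,1.7,-0.2,2.1,0,-1.8,0,2.1,-0.2,2.5,0.1,-2.3,0.1,2.3,-0.2,2.4,0,-2.3,0,1.9,-0.2,1.8,0,-1.9,0,1.2,-0.1,1.2,0,-1.1,0,0.7,-0.1,0.6,0,-0.7,0
max [2.3 0.2 2.5 0.1 2.3 0.1] end [575.2  29.9 146. ] [180.   20.  165.1]
```

servo_tool(commands=[0.6,-0.1,0.8,0,-0.7,0,1,-0.1,1.3,0,-1.2,0,1.7,-0.2,2.1,0,-1.8,0,2.1,-0.2,2.5,0,-2.3,0,2.3,-0.2,2.4,0,-2.3,0,1.9,-0.2,1.8,0,-1.9,0,1.2,-0.1,1.2,0,-1.1,0,0.7,-0.1,0.6,0,-0.7,0])

```text
time_s: 35.1
tool_pos: [0.5754, 0.0275, 0.1459]
tool_rot: [179.9, 20.0, 165.0]
force: [0.5, 0.2, -2.7]
grip_width: 0.0239
```

```bash
python3 look.py p11.png;python3 pour.py 60 -45 27 4 95; python3 - <<'E'
from h import *
p=np.load('/tmp/side.npz')['p']
cv2.imwrite('pics/p11b.png',cv2.resize(p[165:235,275:345],None,fx=11,fy=8,interpolation=2)[:,:,::-1])
E
```

```text
(array([ 58. , -45.7,  95. ]), np.float64(20.0))
now mouth(tray xy, world z), tilt (array([ 58. , -45.7,  95. ]), np.float64(20.0)) q [-50.5  -2.3  39.3 117.7  13.8  46.7  56.2]
target [568.8  31.7 153.6]
1.1,0.5,-2.4,0,-1.8,0,1,0.5,-2.5,0,-1.7,0,1,0.5,-2.5,0,-1.8,0,0.9,0.5,-2.5,0.1,-1.7,0
max [1.1 0.5 2.5 0.1 1.8 0. ] end [568.7  31.7 153.6] [-180.    27.   165.1]
```

servo_tool(commands=[1.1,0.5,-2.4,0,-1.8,0,1,0.5,-2.5,0,-1.7,0,1,0.5,-2.5,0,-1.8,0,0.9,0.5,-2.5,0,-1.7,0,6,0,0,0,0,0,-6,0,0,0,0,0,-2,0,10,0,8,0,-3,0,10,0,8,0])

```text
time_s: 36.0
tool_pos: [0.5797, 0.0287, 0.1394]
tool_rot: [180.0, 12.4, 165.1]
force: [-1.0, -2.3, -3.2]
grip_width: 0.0237
```

```bash
python3 look.py p12.png;python3 pour.py 60 -45 28 2 95; python3 - <<'E'
from h import *
p=np.load('/tmp/side.npz')['p']
cv2.imwrite('pics/p12b.png',cv2.resize(p[165:235,275:345],None,fx=11,fy=8,interpolation=2)[:,:,::-1])
E
```

```text
(array([ 58.6, -47.8,  95.5]), np.float64(12.7))
now mouth(tray xy, world z), tilt (array([ 58.6, -47.8,  95.5]), np.float64(12.7)) q [-50.9   5.8  44.8 111.1   1.3  53.2  67.6]
target [567.8  32.  154.6]
6.2,0.6,-10.1,-0.3,-7.7,-0.1,4.7,0.6,-10.8,-0.3,-7.6,0
max [ 6.2  0.6 10.8  0.3  7.7  0.1] end [567.8  31.9 154.6] [180.   28.  165.1]
```

servo_tool(commands=[0,0,-10,0,3,0,0,0,-15,0,3,0,-5,0,-15,0,3,0,-10,0,-10,0,3,0,-15,0,0,0,0,0,-15,0,0,0,0,0,-8,0,0,0,0,0,0,0,0,0,0,0])

```text
time_s: 36.9
tool_pos: [0.6243, 0.0152, 0.1893]
tool_rot: [-179.7, 0.7, 164.9]
force: [-0.2, -0.3, -3.8]
grip_width: 0.0235
```

```bash
python3 look.py p13.png; python3 - <<'E'
from h import *
p=np.load('/tmp/side.npz')['p']
cv2.imwrite('pics/p13b.png',cv2.resize(p[135:235,275:375],None,fx=8,fy=6,interpolation=2)[:,:,::-1])
f=[]
for i in range(8):
    snap('side'); f.append(monitor.get_obs()['force'])
print(np.mean(f,0),np.std(f,0))
E
```

```text
(array([ 58.8, -81.6, 162.8]), np.float64(0.6))
[ 0.23225358  0.35511407 -2.87829931] [0.23588853 0.43220116 0.43636443]
```

```bash
python3 pour.py 60 -45 28 10 98
```

```text
now mouth(tray xy, world z), tilt (array([ 59.1, -81.7, 163. ]), np.float64(0.6)) q [-40.3  19.5  45.2  91.7 -13.9  74.2  81.8]
target [567.8  32.  157.6]
2.5,0,1.4,0,-1.2,0,3.9,0.1,1.9,0,-1.8,0,5.9,0.1,2.8,0,-2.7,0,8.2,0.1,3.4,-0.1,-3.7,0,9.8,0.2,3.3,0,-4.3,0,9.9,0.1,2.6,-0.1,-4.3,-0.1,8.7,0.1,1.6,0,-3.7,0,6.6,0.1,0.7,0,-2.7,0,4.3,0.1,0.3,0,-1.8,0,2.9,0,0.1,0,-1.2,0
max [9.9 0.2 3.4 0.1 4.3 0.1] end [567.7  31.9 157.6] [-180.    28.   165.1]
```

servo_tool(commands=[2.5,0,1.4,0,-1.2,0,3.9,0.1,1.9,0,-1.8,0,5.9,0.1,2.8,0,-2.7,0,8.2,0.1,3.4,0,-3.7,0,9.8,0.2,3.3,0,-4.3,0,9.9,0.1,2.6,0,-4.3,0,8.7,0.1,1.6,0,-3.7,0,6.6,0.1,0.7,0,-2.7,0,4.3,0.1,0.3,0,-1.8,0,2.9,0,0.1,0,-1.2,0])

```text
time_s: 38.4
tool_pos: [0.5664, 0.0319, 0.1568]
tool_rot: [-179.8, 28.0, 165.0]
force: [0.5, -0.2, -3.8]
grip_width: 0.0235
```

servo_tool(commands=[6,0,0,0,0,0,-6,0,0,0,0,0,6,0,0,0,0,0,-6,0,0,0,0,0,6,0,0,0,0,0,-6,0,0,0,0,0,6,0,0,0,0,0,-6,0,0,0,0,0,0,0,0,0,0,0,0,0,0,0,0,0])

```text
time_s: 39.4
tool_pos: [0.5681, 0.0316, 0.1576]
tool_rot: [-179.8, 28.0, 165.0]
force: [0.2, -1.0, -2.7]
grip_width: 0.0238
```

servo_tool(commands=[0,0,-10,0,5,0,0,0,-15,0,6,0,-5,0,-10,0,6,0,-10,0,0,0,6,0,-15,0,0,0,5,0,-15,0,0,0,0,0,-12,0,0,0,0,0,-6,0,0,0,0,0,0,0,0,0,0,0])

```text
time_s: 40.3
tool_pos: [0.6158, 0.0189, 0.1941]
tool_rot: [-179.7, 0.0, 164.9]
force: [-0.7, 0.0, -3.1]
grip_width: 0.0234
```

```bash
python3 look.py p14.png; python3 - <<'E'
from h import *
p=np.load('/tmp/side.npz')['p']
cv2.imwrite('pics/p14b.png',cv2.resize(p[135:235,275:375],None,fx=8,fy=6,interpolation=2)[:,:,::-1])
f=[]
for i in range(6):
    snap('side'); f.append(monitor.get_obs()['force'])
print(np.mean(f,0),np.std(f,0))
E
```

```text
(array([ 60.1, -72.5, 168.8]), np.float64(0.2))
[ 0.15676686 -0.21387595 -3.11224769] [0.41321811 0.40436282 0.27150691]
```

```bash
python3 plan.py 441.5 -300 160 -12 38 p; python3 b.py | grep board
```

```text
-0.3,-4.2,0.4,0,0,1.9,-0.5,-4.3,0.4,0,0,1.9,-0.6,-4.6,0.4,0,0,2.1,-0.9,-5.1,0.5,0,0,2.3,-1.1,-5.7,0.5,0,0,2.7,-1.5,-6.3,0.6,0,0,2.9,-1.9,-7.1,0.7,0,0,3.3,-2.6,-7.9,0.7,0,0,3.8,-3.3,-8.6,0.9,0,0,4.2,-4.2,-9.3,0.9,0,0,4.6
-5.2,-9.8,1,0,0,5.1,-6.3,-10.3,1.2,0,0.1,5.6,-7.7,-10.5,1.2,0,0,6,-9,-10.4,1.2,0,0,6.4,-10.3,-10,1.4,0,0,6.7,-11.6,-9.4,1.4,0,0,7,-12.7,-8.4,1.4,0,0,7.2,-13.8,-7.3,1.5,0,0,7.3,-14.4,-5.8,1.5,0,0,7.5,-14.9,-4.3,1.5,0,0,7.4
-15.1,-2.8,1.4,0,0,7.4,-14.8,-1.2,1.5,0,0,7.2,-14.3,0.3,1.4,0,0.1,7,-13.6,1.6,1.3,0,0,6.7,-12.7,2.7,1.2,0,0,6.4,-11.5,3.6,1.2,0,0,6,-10.4,4.1,1.1,0,0,5.5,-9.2,4.6,1,0,0,5.1,-8,4.6,0.9,0,0,4.7,-6.9,4.7,0.8,0,0,4.2
-5.9,4.5,0.8,0,0,3.7,-5,4.3,0.6,0,0,3.4,-4.3,3.9,0.6,0,0,2.9,-3.6,3.7,0.5,0,0,2.6,-3.1,3.3,0.5,0,0,2.3,-2.7,3.2,0.4,0,0,2.1,-2.4,2.9,0.4,0,0,2,-2.2,2.9,0.3,0,0,1.9
max [15.1 10.5  1.5  0.   0.1  7.5] end [ 441.5 -300.   160. ] [180.   0. -12.]Traceback (most recent call last):
  File "b.py", line 13, in <module>
    print('tray',rect('top',box('top',(195,183,55,66))&((H<10)|(H>170))&(S>110),.018))
                 ~~~~^^^^^^^^^^^^^^^^^^^^^^^^^^^^^^^^^^^^^^^^^^^^^^^^^^^^^^^^^^^^^^^^
  File "b.py", line 6, in rect
    i=1+np.argmax(st[1:,4]); v,u=np.nonzero(lab==i)
        ~~~~~~~~~^^^^^^^^^^
    return _wrapfunc(a, 'argmax', axis=axis, out=out, **kwds)
    return bound(*args, **kwds)
ValueError: attempt to get argmax of an empty sequence
```

servo_tool(commands=[-0.3,-4.2,0.4,0,0,1.9,-0.5,-4.3,0.4,0,0,1.9,-0.6,-4.6,0.4,0,0,2.1,-0.9,-5.1,0.5,0,0,2.3,-1.1,-5.7,0.5,0,0,2.7,-1.5,-6.3,0.6,0,0,2.9,-1.9,-7.1,0.7,0,0,3.3,-2.6,-7.9,0.7,0,0,3.8,-3.3,-8.6,0.9,0,0,4.2,-4.2,-9.3,0.9,0,0,4.6])

```text
time_s: 41.7
tool_pos: [0.6001, -0.0455, 0.1885]
tool_rot: [-179.8, 0.1, 134.9]
force: [-0.6, 0.3, -2.8]
grip_width: 0.0236
```

servo_tool(commands=[-5.2,-9.8,1,0,0,5.1,-6.3,-10.3,1.2,0,0.1,5.6,-7.7,-10.5,1.2,0,0,6,-9,-10.4,1.2,0,0,6.4,-10.3,-10,1.4,0,0,6.7,-11.6,-9.4,1.4,0,0,7,-12.7,-8.4,1.4,0,0,7.2,-13.8,-7.3,1.5,0,0,7.3,-14.4,-5.8,1.5,0,0,7.5,-14.9,-4.3,1.5,0,0,7.4])

```text
time_s: 42.7
tool_pos: [0.5438, -0.175, 0.1757]
tool_rot: [-180.0, 0.2, 68.6]
force: [0.5, 0.6, -2.9]
grip_width: 0.0235
```

servo_tool(commands=[-15.1,-2.8,1.4,0,0,7.4,-14.8,-1.2,1.5,0,0,7.2,-14.3,0.3,1.4,0,0.1,7,-13.6,1.6,1.3,0,0,6.7,-12.7,2.7,1.2,0,0,6.4,-11.5,3.6,1.2,0,0,6,-10.4,4.1,1.1,0,0,5.5,-9.2,4.6,1,0,0,5.1,-8,4.6,0.9,0,0,4.7,-6.9,4.7,0.8,0,0,4.2])

```text
time_s: 43.7
tool_pos: [0.4702, -0.2725, 0.1642]
tool_rot: [180.0, 0.0, 8.5]
force: [0.3, -0.2, -2.3]
grip_width: 0.0235
```

servo_tool(commands=[-5.9,4.5,0.8,0,0,3.7,-5,4.3,0.6,0,0,3.4,-4.3,3.9,0.6,0,0,2.9,-3.6,3.7,0.5,0,0,2.6,-3.1,3.3,0.5,0,0,2.3,-2.7,3.2,0.4,0,0,2.1,-2.4,2.9,0.4,0,0,2,-2.2,2.9,0.3,0,0,1.9,0,0,0,0,0,0])

```text
time_s: 44.6
tool_pos: [0.4408, -0.3011, 0.1601]
tool_rot: [179.9, 0.0, -12.2]
force: [0.9, -0.7, -3.0]
grip_width: 0.0234
```

```bash
python3 plan.py 441.5 -300 50 -12 8; python3 - <<'E'
from chk import *
print(monitor.get_obs()['qpos'].round(1))
show([(440,-315,-16,100,90,8),(441.5,-300,-12,79,32,12)],'pics/q1.png',{'side':(270,205,85,115),'top':(375,170,100,110)},8)
cv2.imwrite('pics/q2.png',np.hstack([cv2.resize(P['top'][165:265,270:370],(400,400),interpolation=2),cv2.resize(P['side'][185:235,275:345],(400,400),interpolation=2)])[:,:,::-1])
E
```

```text
0,-0.1,6.3,0,0,0,0.1,-0.1,10.7,0,0,0,0.1,-0.2,16.9,0,0,-0.1,0.1,-0.3,21.2,0,0,0,0.1,-0.2,21.2,0,0,-0.1,0,-0.2,16.8,0,0,0,0.1,-0.1,10.7,0.1,0,0,0,-0.1,6.3,0,0,0
max [ 0.1  0.3 21.2  0.1  0.   0.1] end [ 441.5 -300.    50. ] [-180.    0.  -12.]
[-30.6  13.6  70.4 106.2 -13.6  69.7 -58.1]
```

servo_tool(commands=[0,-0.1,6,0,0,0,0,-0.1,10,0,0,0,0,-0.2,16,0,0,0,0,-0.3,21,0,0,0,0,-0.2,21,0,0,0,0,-0.2,17,0,0,0,0,0,11,0,0,0,0,0,7,0,0,0,0,0,3,0,0,0,0,0,0,0,0,0])

```text
time_s: 45.7
tool_pos: [0.4418, -0.2996, 0.0481]
tool_rot: [179.9, 0.0, -12.1]
force: [0.8, 0.2, -2.2]
grip_width: 0.0234
```

servo_tool(commands=[0,0,1,0,0,0,0,0,1,0,0,0,0,0,0,0,0,0])

```text
time_s: 46.0
tool_pos: [0.442, -0.2994, 0.0464]
tool_rot: [179.9, -0.0, -12.1]
force: [-0.5, -0.3, -3.4]
grip_width: 0.0238
```

servo_tool(commands=[0,0,1,0,0,0,0,0,0.5,0,0,0,0,0,0,0,0,0])

```text
time_s: 46.3
tool_pos: [0.442, -0.2995, 0.0455]
tool_rot: [180.0, 0.0, -12.1]
force: [-2.6, 2.1, 5.3]
grip_width: 0.0241
```

servo_tool(commands=[0,0,0,0,0,0,0,0,0,0,0,0,0,0,0,0,0,0,0,0,0,0,0,0,0,0,0,0,0,0,0,0,0,0,0,0,0,0,-10,0,0,0,0,0,-20,0,0,0,0,0,-25,0,0,0,0,0,-15,0,0,0], jaw=60)

```text
time_s: 47.3
tool_pos: [0.4423, -0.3001, 0.1167]
tool_rot: [179.9, -0.1, -12.1]
force: [0.5, -1.0, 0.7]
grip_width: 0.0601
```

```bash
python3 plan.py 560 -130 230 75 18 p; python3 - <<'E'
from h import *
print(monitor.get_obs()['qpos'].round(1))
E
```

```text
2.5,-3.8,-2.6,0,0,-2,3.1,-4.5,-3,0,0,-2.3,4.1,-5.5,-3.9,0,0,-3,5.6,-7,-5,0,0,-3.9,7.5,-8.4,-6.3,0,0,-4.8,9.7,-9.7,-7.6,0,0,-5.8,11.9,-10.3,-8.8,0,0,-6.7,14,-10.2,-9.5,0.1,0,-7.4,15.8,-9.2,-10,0,0,-7.6,16.8,-7.7,-10,0,0,-7.7
16.7,-5.8,-9.6,0,0,-7.4,15.8,-3.7,-8.7,0,0,-6.7,14,-2,-7.5,0,0,-5.8,11.9,-0.8,-6.3,0,0,-4.8,9.4,0,-5,0,0,-3.9,7.4,0.4,-3.9,0,0,-3,5.7,0.5,-3.1,0,0,-2.3,4.9,0.6,-2.6,0,0,-2
max [16.8 10.3 10.   0.1  0.   7.7] end [ 560. -130.  230.] [180.   0.  75.]
[-26.6  16.8  66.8 108.9 -17.   65.1 -55.6]
```

```bash
cat > tr.py <<'E'
from chk import *
import sys
a=[ortho(n,P[n],.453,.0004,.06,.1,.0005,yaw=75.1) for n in('top','side')]
cv2.imwrite('pics/'+sys.argv[1],np.hstack(a)[:,:,::-1])
E
python3 tr.py t1.png
```

servo_tool(commands=[2.5,-3.8,-2.6,0,0,-2,3.1,-4.5,-3,0,0,-2.3,4.1,-5.5,-3.9,0,0,-3,5.6,-7,-5,0,0,-3.9,7.5,-8.4,-6.3,0,0,-4.8,9.7,-9.7,-7.6,0,0,-5.8,11.9,-10.3,-8.8,0,0,-6.7,14,-10.2,-9.5,0,0,-7.4,15.8,-9.2,-10,0,0,-7.6,16.8,-7.7,-10,0,0,-7.7])

```text
time_s: 48.4
tool_pos: [0.5183, -0.2047, 0.1807]
tool_rot: [-179.9, 0.1, 39.6]
force: [-0.5, -0.2, -0.1]
grip_width: 0.0595
```

servo_tool(commands=[16.7,-5.8,-9.6,0,0,-7.4,15.8,-3.7,-8.7,0,0,-6.7,14,-2,-7.5,0,0,-5.8,11.9,-0.8,-6.3,0,0,-4.8,9.4,0,-5,0,0,-3.9,7.4,0.4,-3.9,0,0,-3,5.7,0.5,-3.1,0,0,-2.3,4.9,0.6,-2.6,0,0,-2])

```text
time_s: 49.2
tool_pos: [0.5595, -0.1284, 0.2273]
tool_rot: [-179.9, 0.1, 75.2]
force: [0.1, 0.2, 0.1]
grip_width: 0.0599
```

```bash
python3 tr.py t2.png; python3 - <<'E'
from h import *
p=np.load('/tmp/side.npz')['p']
cv2.imwrite('pics/t3.png',cv2.resize(p[205:230,290:330],None,fx=20,fy=20,interpolation=2)[:,:,::-1])
cv2.imwrite('pics/t4.png',p[:,:,::-1])
print(monitor.get_obs()['qpos'].round(1))
E
```

```text
[-31.7  11.4  48.1  95.3  -8.6  77.3   2.9]
```

```bash
cat > sl.py <<'E'
from h import *
import sys
T=np.array([.453,.0004,.050]);ty=np.radians(75.1)
def intray(X):
    d=X-T; return np.stack([d[...,0]*np.cos(ty)+d[...,1]*np.sin(ty),-d[...,0]*np.sin(ty)+d[...,1]*np.cos(ty),d[...,2]],-1)*1000
for n in sys.argv[1:]:
    ds=[];
    for i in range(5):
        p,d=snap(n); ds.append(d)
    d=np.median(ds,0)
    X=intray(cloud(n,d))
    h=cv2.cvtColor(p,cv2.COLOR_RGB2HSV)
    m=(h[...,1]<70)&(h[...,2]>110)&(abs(X[...,0])<82)&(abs(X[...,1])<62)&(X[...,2]<60)
    fl=(h[...,1]>100)&(abs(X[...,0])<75)&(abs(X[...,1])<55)&(abs(X[...,0])>10)&(abs(X[...,1])>10)
    print(n,'floor z med',np.nanmedian(X[...,2][fl]))
    for v,u in zip(*np.nonzero(m)): print(u,v,X[v,u].round(0).astype(int),h[v,u,2])
E
python3 sl.py side
```

```text
side floor z med 6.286816256735945
312 191 [ 65 -32  20] 198
313 191 [ 61 -36  23] 206
314 191 [ 64 -40  21] 195
312 192 [ 58 -33  21] 202
313 192 [ 58 -36  21] 203
314 192 [ 58 -40  21] 201
312 193 [ 56 -33  17] 171
313 193 [ 53 -37  20] 158
314 193 [ 55 -40  18] 175
312 194 [ 53 -33  15] 138
313 194 [ 53 -37  15] 126
314 194 [ 56 -40  13] 156
307 210 [-59 -22  33] 216
308 210 [-59 -26  33] 217
309 210 [-56 -29  31] 214
312 210 [-53 -39  29] 218
313 210 [-52 -43  28] 219
314 210 [-51 -46  27] 216
300 211 [-57   3  25] 187
301 211 [-57  -1  26] 219
302 211 [-57  -4  25] 224
303 211 [-55  -8  24] 223
304 211 [-36  -9   7] 219
307 211 [-62 -22  31] 200
308 211 [-63 -26  32] 200
309 211 [-63 -29  32] 197
310 211 [-34 -31   6] 213
311 211 [-60 -36  30] 219
312 211 [-60 -40  30] 220
313 211 [-58 -43  29] 221
314 211 [-56 -47  27] 220
300 212 [-62   2  25] 188
301 212 [-63  -1  26] 220
302 212 [-61  -4  24] 226
303 212 [-59  -8  23] 225
304 212 [-60 -12  24] 223
306 212 [-39 -17   6] 196
307 212 [-66 -23  30] 167
308 212 [-67 -26  31] 161
309 212 [-64 -30  29] 170
311 212 [-62 -36  27] 203
[... 626 characters left out ...]
06 214 [-60 -19  15] 142
307 214 [-61 -22  16] 135
308 214 [-61 -26  16] 145
311 214 [-64 -37  20] 150
312 214 [-63 -40  19] 121
313 214 [-65 -44  21] 120
314 214 [-62 -47  18] 163
315 214 [-49 -50   6] 177
301 215 [-67  -1  16] 127
302 215 [-65  -5  14] 120
304 215 [-63 -12  13] 149
305 215 [-69 -16  18] 139
306 215 [-67 -19  16] 136
307 215 [-67 -23  17] 136
308 215 [-64 -26  14] 146
312 215 [-65 -40  16] 131
313 215 [-67 -44  18] 140
314 215 [-67 -47  17] 172
315 215 [-55 -50   8] 167
305 216 [-69 -16  13] 145
306 216 [-67 -19  12] 144
307 216 [-67 -23  12] 144
308 216 [-65 -26  10] 131
311 216 [-65 -37  10] 142
312 216 [-67 -40  13] 126
313 216 [-66 -44  12] 130
314 216 [-63 -47  10] 141
```

```bash
cat > tgo.py <<'E'
import sys
from plan import *
T=np.array([453,.4,50.]);ty=np.radians(75.1)
mx,my,z,n=map(float,sys.argv[1:5]); yaw=float(sys.argv[5]) if len(sys.argv)>5 else 165.1
x=T[0]+np.cos(ty)*mx-np.sin(ty)*my; y=T[1]+np.sin(ty)*mx+np.cos(ty)*my
p,R=pose(); d=p-T
print('now tray xy z',np.round([d[0]*np.cos(ty)+d[1]*np.sin(ty),-d[0]*np.sin(ty)+d[1]*np.cos(ty),p[2]],1),monitor.get_obs()['qpos'].round(0))
plan(x,y,z,yaw,int(n))
E
python3 tgo.py -58.5 -26 130 18
```

```text
now tray xy z [ -98.3 -136.   227.5] [-32.  11.  48.  95.  -9.  77.   3.]
0.9,-2.5,2.2,0,0,-2.1,1.2,-2.9,2.7,0,0,-2.4,1.6,-3.7,3.3,0,0,-3.1,2.4,-4.6,4.3,0,0,-4,3.4,-5.5,5.4,0,0,-5,4.7,-6.3,6.6,0,0,-6,6,-6.6,7.5,0,0,-6.9,7.5,-6.5,8.2,0,0,-7.6,8.6,-5.6,8.6,-0.1,0,-8,9.4,-4.4,8.6,0,0,-7.9
9.4,-2.9,8.2,0,0,-7.6,8.9,-1.5,7.5,0,0,-6.9,7.8,-0.4,6.5,0,0,-6.1,6.5,0.4,5.4,0,0,-5,5.1,0.8,4.4,0,0,-4,3.9,0.8,3.3,0,0,-3,3,0.9,2.6,0,0,-2.5,2.6,0.8,2.2,0,0,-2
max [9.4 6.6 8.6 0.1 0.  8. ] end [463.1 -62.8 130. ] [-180.     0.   165.1]
```

servo_tool(commands=[0.9,-2.5,2.2,0,0,-2.1,1.2,-2.9,2.7,0,0,-2.4,1.6,-3.7,3.3,0,0,-3.1,2.4,-4.6,4.3,0,0,-4,3.4,-5.5,5.4,0,0,-5,4.7,-6.3,6.6,0,0,-6,6,-6.6,7.5,0,0,-6.9,7.5,-6.5,8.2,0,0,-7.6,8.6,-5.6,8.6,0,0,-8,9.4,-4.4,8.6,0,0,-7.9], jaw=34, newtons=15)

```text
time_s: 50.55
tool_pos: [0.5024, -0.0901, 0.17]
tool_rot: [-179.9, 0.0, 128.3]
force: [0.5, 0.1, -0.7]
grip_width: 0.034
```

servo_tool(commands=[9.4,-2.9,8.2,0,0,-7.6,8.9,-1.5,7.5,0,0,-6.9,7.8,-0.4,6.5,0,0,-6.1,6.5,0.4,5.4,0,0,-5,5.1,0.8,4.4,0,0,-4,3.9,0.8,3.3,0,0,-3,3,0.9,2.6,0,0,-2.5,2.6,0.8,2.2,0,0,-2,0,0,0,0,0,0,0,0,0,0,0,0])

```text
time_s: 51.55
tool_pos: [0.4633, -0.0626, 0.1303]
tool_rot: [-179.9, -0.0, 165.1]
force: [0.7, 0.9, 0.4]
grip_width: 0.0335
```

```bash
python3 tgo.py -58.5 -26 71 6; python3 - <<'E'
from h import *
p,d=snap('side')
cv2.imwrite('pics/t5.png',cv2.resize(p[190:235,280:340],None,fx=13,fy=13,interpolation=2)[:,:,::-1])
E
```

```text
now tray xy z [-58.2 -26.2 130.3] [-35.  -1.  39. 116.   1.  65.  79.]
0,0,5,0,0,0,0,-0.1,9.9,0,0,0,0.1,0,14.8,0,0,0,0,-0.1,14.8,0,0,0,0.1,0,9.8,-0.1,0,0,0,0,5,0,0,0
max [ 0.1  0.1 14.8  0.1  0.   0. ] end [463.1 -62.8  71. ] [180.   -0.  165.1]
```

servo_tool(commands=[0,0,5,0,0,0,0,0,10,0,0,0,0,0,15,0,0,0,0,0,15,0,0,0,0,0,8,0,0,0,0,0,4,0,0,0,0,0,2,0,0,0,0,0,0,0,0,0])

```text
time_s: 52.4
tool_pos: [0.4634, -0.0626, 0.0713]
tool_rot: [-179.9, -0.0, 165.1]
force: [0.3, 0.5, -0.7]
grip_width: 0.0339
```

```bash
python3 tgo.py -58.5 -26 71 6; python3 - <<'E'
from h import *
p,d=snap('side')
cv2.imwrite('pics/t6.png',cv2.resize(p[190:235,280:340],None,fx=13,fy=13,interpolation=2)[:,:,::-1])
E
```

```text
now tray xy z [-58.2 -26.2  71.3] [-34.   4.  40. 120.  -3.  57.  83.]
0,0,0,0,0,0,0.1,-0.1,0.1,0,0,0,0,-0.1,0.1,0,0,0,0.1,0,0,-0.1,0,0,0,-0.1,0.1,0,0,0,0,0,0,0,0,0
max [0.1 0.1 0.1 0.1 0.  0. ] end [463.1 -62.8  71. ] [180.   -0.  165.1]
```

Fingers straddle the middle slug; close.

servo_tool(commands=[0,0,0,0,0,0,0,0,0,0,0,0,0,0,0,0,0,0,0,0,0,0,0,0,0,0,0,0,0,0,0,0,0,0,0,0], jaw=0)

```text
time_s: 53.05
tool_pos: [0.4635, -0.0625, 0.0714]
tool_rot: [-179.9, -0.0, 165.1]
force: [0.2, -0.7, 0.3]
grip_width: 0.0154
```

servo_tool(commands=[0,0,-5,0,0,0,0,0,-12,0,0,0,0,0,-18,0,0,0,0,0,-18,0,0,0,0,0,-8,0,0,0,0,0,0,0,0,0])

```text
time_s: 53.65
tool_pos: [0.4644, -0.0624, 0.1338]
tool_rot: [180.0, 0.1, 165.1]
force: [-1.0, 0.9, -0.4]
grip_width: 0.0149
```

```bash
python3 tgo.py 45 32 132 10; python3 - <<'E'
from h import *
p,d=snap('side')
cv2.imwrite('pics/t7.png',cv2.resize(p[180:235,280:340],None,fx=13,fy=10.5,interpolation=2)[:,:,::-1])
E
```

```text
now tray xy z [-57.8 -27.2 133.8] [-35.  -1.  39. 116.   1.  65.  79.]
2.6,4.5,0.1,0,0,0,3.9,6.7,0.1,0,0,0,5.9,10.3,0.2,0,0,0,7.9,13.9,0.2,0,0,0,9.2,16,0.2,0,0.1,0,9.3,16.1,0.3,0,0,0,7.9,13.8,0.3,0,0,0,5.9,10.3,0.1,0,0,0,3.9,6.7,0.2,0,0,0,2.6,4.5,0,0,0,0
max [ 9.3 16.1  0.3  0.   0.1  0. ] end [433.6  52.1 132. ] [180.    0.  165.1]
```

```bash
python3 tgo.py 48 27 130 10
```

```text
now tray xy z [-57.9 -26.4 132.7] [-35.  -1.  39. 116.   1.  65.  79.]
2.3,4.6,0.1,0,0,0,3.5,7,0.2,0,0,0,5.3,10.6,0.3,0,0,0,7.2,14.2,0.3,0,0,0,8.3,16.6,0.4,0,0,0,8.4,16.5,0.5,0,0,0,7.1,14.3,0.3,0,0,0,5.4,10.6,0.3,0,0,0,3.5,6.9,0.2,0,0,0,2.3,4.7,0.1,0,0,0
max [ 8.4 16.6  0.5  0.   0.   0. ] end [439.3  53.8 130. ] [-180.     0.   165.1]
```

servo_tool(commands=[2.3,4.6,0.1,0,0,0,3.5,7,0.2,0,0,0,5.3,10.6,0.3,0,0,0,7.2,14.2,0.3,0,0,0,8.3,16.6,0.4,0,0,0,8.4,16.5,0.5,0,0,0,7.1,14.3,0.3,0,0,0,5.4,10.6,0.3,0,0,0,3.5,7,0.2,0,0,0,2.3,4.7,0.1,0,0,0])

```text
time_s: 54.7
tool_pos: [0.4386, 0.0543, 0.1292]
tool_rot: [-179.9, -0.1, 165.2]
force: [0.2, 0.3, 0.0]
grip_width: 0.0151
```

servo_tool(commands=[0,0,8,0,0,0,0,0,15,0,0,0,0,0,15,0,0,0,0,0,10,0,0,0,0,0,5,0,0,0,0,0,0,0,0,0,0,0,0,0,0,0])

```text
time_s: 55.4
tool_pos: [0.4393, 0.0536, 0.0768]
tool_rot: [-179.9, -0.0, 165.1]
force: [0.6, -0.7, -0.6]
grip_width: 0.0154
```

```bash
python3 tgo.py 48 27 130 10|head -1; python3 - <<'E'
from h import *
p,d=snap('side')
cv2.imwrite('pics/t8.png',cv2.resize(p[180:235,280:340],None,fx=13,fy=10.5,interpolation=2)[:,:,::-1])
E
```

```text
now tray xy z [47.9 26.9 76.8] [-41.  -0.  31. 122.   0.  58.  65.]
```

servo_tool(commands=[0,0,0,0,0,0,0,0,0,0,0,0,0,0,0,0,0,0,0,0,0,0,0,0,0,0,-8,0,0,0,0,0,-15,0,0,0,0,0,-20,0,0,0,0,0,-10,0,0,0,0,0,0,0,0,0], jaw=34)

```text
time_s: 56.35
tool_pos: [0.4403, 0.0541, 0.1311]
tool_rot: [179.9, 0.1, 165.1]
force: [0.5, 0.1, 0.3]
grip_width: 0.0343
```

```bash
python3 tgo.py -58.5 -42 130 10; python3 sl.py side > /tmp/sl.txt; head -1 /tmp/sl.txt;  grep -c . /tmp/sl.txt; awk 'NR>1' /tmp/sl.txt | grep ' 2[12][0-9]$' | tail -30; python3 - <<'E'
from h import *
p,d=snap('side')
cv2.imwrite('pics/t9.png',cv2.resize(p[180:235,280:340],None,fx=13,fy=10.5,interpolation=2)[:,:,::-1])
E
```

```text
now tray xy z [ 48.7  26.1 131.1] [-42.  -5.  30. 119.   3.  65.  63.]
-3,-4.7,0,0,0,0,-4.4,-7,0.1,0,0,0,-6.8,-10.7,0.1,0,0,0,-9.2,-14.5,0.2,0,0,0,-10.6,-16.7,0.2,0,0.1,0,-10.6,-16.7,0.1,0,0,0,-9.2,-14.5,0.2,0.1,0,0,-6.8,-10.7,0.1,0,0,0,-4.4,-7,0.1,0,0,0,-3,-4.7,0,0,0,0
max [10.6 16.7  0.2  0.1  0.1  0. ] end [478.5 -66.9 130. ] [-180.     0.   165.1]
side floor z med 6.478415878377459
92
295 193 [48 31 21] 212
296 193 [49 27 20] 212
312 210 [-51 -39  27] 219
313 210 [-53 -43  29] 219
314 210 [-51 -46  27] 216
301 211 [-54   0  23] 219
302 211 [-55  -4  24] 225
303 211 [-55  -8  24] 224
304 211 [-33  -9   5] 219
311 211 [-57 -36  27] 219
312 211 [-58 -40  28] 220
313 211 [-56 -43  27] 220
314 211 [-58 -47  29] 220
301 212 [-62  -1  25] 220
302 212 [-60  -4  24] 226
303 212 [-60  -8  24] 225
304 212 [-59 -11  23] 223
312 212 [-64 -40  29] 217
313 212 [-63 -44  28] 220
305 213 [-56 -15  16] 218
306 213 [-57 -18  17] 220
307 213 [-59 -22  19] 219
308 213 [-56 -25  16] 217
305 214 [-61 -15  16] 214
306 214 [-62 -19  17] 220
307 214 [-60 -22  15] 220
```

servo_tool(commands=[-3,-4.7,0,0,0,0,-4.4,-7,0.1,0,0,0,-6.8,-10.7,0.1,0,0,0,-9.2,-14.5,0.2,0,0,0,-10.6,-16.7,0.2,0,0,0,-10.6,-16.7,0.1,0,0,0,-9.2,-14.5,0.2,0,0,0,-6.8,-10.7,0.1,0,0,0,-4.4,-7,0.1,0,0,0,-3,-4.7,0,0,0,0])

```text
time_s: 57.65
tool_pos: [0.4772, -0.0684, 0.1283]
tool_rot: [-179.9, -0.0, 165.1]
force: [0.0, -0.3, -0.3]
grip_width: 0.0341
```

servo_tool(commands=[0,0,5,0,0,0,0,0,10,0,0,0,0,0,14,0,0,0,0,0,14,0,0,0,0,0,8,0,0,0,0,0,4,0,0,0,0,0,2,0,0,0,0,0,0,0,0,0])

```text
time_s: 58.45
tool_pos: [0.4772, -0.0672, 0.0715]
tool_rot: [-179.9, -0.0, 165.1]
force: [0.3, -0.3, 0.1]
grip_width: 0.0339
```

```bash
python3 tgo.py -58.5 -42 70.5 2; python3 - <<'E'
from h import *
p,d=snap('side')
cv2.imwrite('pics/t10.png',cv2.resize(p[190:235,280:340],None,fx=13,fy=13,interpolation=2)[:,:,::-1])
E
```

```text
now tray xy z [-59.1 -40.8  71.5] [-33.   6.  40. 118.  -5.  58.  85.]
-0.6,0.3,0.5,0,0,0,-0.6,0.3,0.5,-0.1,0,0
max [0.6 0.3 0.5 0.1 0.  0. ] end [478.6 -67.   70.5] [180.   -0.  165.1]
```

servo_tool(commands=[-0.6,0.5,0.8,0,0,0,0,0,0,0,0,0,0,0,0,0,0,0,0,0,0,0,0,0,0,0,0,0,0,0,0,0,0,0,0,0], jaw=0)

```text
time_s: 59.1
tool_pos: [0.4781, -0.067, 0.0708]
tool_rot: [-179.9, -0.0, 165.1]
force: [0.0, -0.5, 0.8]
grip_width: 0.0147
```

servo_tool(commands=[0,0,-5,0,0,0,0,0,-12,0,0,0,0,0,-18,0,0,0,0,0,-18,0,0,0,0,0,-8,0,0,0,0,0,0,0,0,0])

```text
time_s: 59.7
tool_pos: [0.479, -0.0669, 0.1332]
tool_rot: [180.0, 0.1, 165.1]
force: [0.7, 0.6, -0.4]
grip_width: 0.015
```

```bash
python3 tgo.py -45 27 131 8; python3 - <<'E'
from h import *
p,d=snap('side')
cv2.imwrite('pics/t11.png',cv2.resize(p[180:235,280:340],None,fx=13,fy=10.5,interpolation=2)[:,:,::-1])
E
```

```text
now tray xy z [-58.4 -42.4 133.2] [-34.   1.  40. 114.  -1.  65.  81.]
4,0.8,0.1,0,0,0,6.7,1.3,0.2,0,0,0,10.6,2,0.3,0,0,0,13.4,2.6,0.4,0,0.1,0,13.4,2.6,0.4,0,0,0,10.6,2,0.4,0,0,0,6.7,1.3,0.2,0,0,0,4,0.8,0.1,0,0,0
max [13.4  2.6  0.4  0.   0.1  0. ] end [415.4 -36.2 131. ] [180.    0.  165.1]
```

```bash
python3 tgo.py -45 17 131 8
```

```text
now tray xy z [-58.5 -41.7 132.1] [-34.   1.  40. 114.  -1.  65.  81.]
3.4,0.8,0.1,0,0,0,5.7,1.3,0.1,0,0,0,8.9,2.1,0.1,0,0,0,11.3,2.6,0.2,0,0,0,11.3,2.6,0.3,0,0,0,9,2.1,0.1,0,0,0,5.7,1.3,0.1,0,0,0,3.4,0.8,0.1,0,0,0
max [11.3  2.6  0.3  0.   0.   0. ] end [425.  -38.7 131. ] [-180.     0.   165.1]
```

servo_tool(commands=[3.4,0.8,0.1,0,0,0,5.7,1.3,0.1,0,0,0,8.9,2.1,0.1,0,0,0,11.3,2.6,0.2,0,0,0,11.3,2.6,0.3,0,0,0,9,2.1,0.1,0,0,0,5.7,1.3,0.1,0,0,0,3.4,0.8,0.1,0,0,0,0,0,0,0,0,0])

```text
time_s: 60.65
tool_pos: [0.4245, -0.0385, 0.1307]
tool_rot: [-180.0, -0.0, 165.2]
force: [-0.2, -0.1, -0.5]
grip_width: 0.0146
```

servo_tool(commands=[0,0,8,0,0,0,0,0,15,0,0,0,0,0,15,0,0,0,0,0,12,0,0,0,0,0,5,0,0,0,0,0,0,0,0,0,0,0,0,0,0,0])

```text
time_s: 61.35
tool_pos: [0.425, -0.0389, 0.0758]
tool_rot: [-179.9, -0.0, 165.1]
force: [-0.9, -0.6, -0.9]
grip_width: 0.0141
```

```bash
python3 tgo.py -45 17 74 2
```

```text
now tray xy z [-45.2  16.9  75.8] [-36.  -3.  38. 124.   2.  58.  75.]
0,0.1,0.9,0,0,0,0.1,0.1,0.9,-0.1,0,0
max [0.1 0.1 0.9 0.1 0.  0. ] end [425.  -38.7  74. ] [180.   -0.  165.1]
```

servo_tool(commands=[0,0,0,0,0,0,0,0,0,0,0,0,0,0,0,0,0,0,0,0,0,0,0,0,0,0,-8,0,0,0,0,0,-15,0,0,0,0,0,-25,0,0,0,0,0,-30,0,0,0,0,0,-20,0,0,0], jaw=34)

```text
time_s: 62.25
tool_pos: [0.4255, -0.0388, 0.1761]
tool_rot: [180.0, 0.1, 165.1]
force: [-0.3, -0.0, 0.3]
grip_width: 0.0336
```

```bash
python3 tr.py t12.png;  python3 - <<'E'
from h import *
p=np.load('/tmp/side.npz')['p']
cv2.imwrite('pics/t13.png',np.hstack([cv2.resize(p[180:235,280:340],(400,360),interpolation=2),cv2.resize(p[140:200,320:400],(400,360),interpolation=2)])[:,:,::-1])
E
python3 plan.py 590 60 230 98 16 p
```

```text
-3.8,2.8,-1.4,0,0,1.7,-4.6,3.7,-1.6,0,0,2.2,-5.8,5.1,-2.2,0,0,2.8,-7.2,7.3,-2.9,0,0,3.7,-8.3,10.1,-3.6,0.1,0,4.7,-8.6,13,-4.4,0,0.1,5.5,-7.8,15.9,-4.9,0,0,6.3,-5.9,17.9,-5.2,0,0,6.7,-3.1,18.8,-5.2,0.1,0,6.6,-0.4,18.1,-4.9,0,0,6.3
1.9,16.1,-4.4,0,0,5.6,3.3,13.3,-3.7,0,0.1,4.7,3.7,10.3,-2.9,0,0,3.7,3.5,7.5,-2.3,0.1,0,2.8,2.9,5.6,-1.6,0,0,2.1,2.6,4.5,-1.4,0,0,1.7
max [ 8.6 18.8  5.2  0.1  0.1  6.7] end [590.  60. 230.] [-180.   -0.   98.]
```

servo_tool(commands=[-3.8,2.8,-1.4,0,0,1.7,-4.6,3.7,-1.6,0,0,2.2,-5.8,5.1,-2.2,0,0,2.8,-7.2,7.3,-2.9,0,0,3.7,-8.3,10.1,-3.6,0,0,4.7,-8.6,13,-4.4,0,0,5.5,-7.8,15.9,-4.9,0,0,6.3,-5.9,17.9,-5.2,0,0,6.7,-3.1,18.8,-5.2,0,0,6.6,-0.4,18.1,-4.9,0,0,6.3], jaw=50, newtons=40)

```text
time_s: 63.35
tool_pos: [0.5401, 0.0234, 0.2083]
tool_rot: [-179.8, 0.0, 118.3]
force: [-0.1, -0.7, -0.7]
grip_width: 0.0498
```

servo_tool(commands=[1.9,16.1,-4.4,0,0,5.6,3.3,13.3,-3.7,0,0,4.7,3.7,10.3,-2.9,0,0,3.7,3.5,7.5,-2.3,0,0,2.8,2.9,5.6,-1.6,0,0,2.1,2.6,4.5,-1.4,0,0,1.7])

```text
time_s: 63.95
tool_pos: [0.5878, 0.0604, 0.2241]
tool_rot: [-179.8, 0.1, 97.9]
force: [0.8, 0.3, 0.4]
grip_width: 0.0503
```

```bash
cat > key.py <<'E'
from chk import *
import sys
exec(open('b.py').read().split("for n in('top','side')}\n")[1].split('h=hsv')[0])
n='top';h=hsv(n);H,S,V=[h[...,i].astype(int) for i in range(3)]
print(look_for('top','key')[:2],look_for('side','key')[:2])
for z in(.064,.055): print('keybar',rect(n,box(n,(235,125,60,45))&((H<8)|(H>172))&(S>130),z))
E
cat > key2.py <<'E'
from chk import *
import sys
cx,cy,yaw=map(float,sys.argv[1:4])
show([(cx,cy,yaw,45,8,64),(cx,cy,yaw,22,22,30),(cx,cy,yaw,22,22,0)],'pics/'+sys.argv[4],{'side':(325,150,45,45),'top':(245,130,45,40)},10)
E
python3 key.py; python3 key2.py 658.5 202.8 97.8 u1.png; python3 - <<'E'
from chk import *
cv2.imwrite('pics/u0.png',np.hstack([cv2.resize(P['side'],(400,250)),cv2.resize(P['top'],(400,250))])[:,:,::-1])
E
```

```text
[{'box': [251.3, 146.0, 19.0, 14.0], 'conf': 0.76}] [{'box': [334.6, 156.2, 11.8, 31.0], 'conf': 0.51}]
keybar (array([656.3, 215. ,  20.4,  60.7,   9.6, 116. ]), array([657.4, 213.5]))
keybar (array([658.3, 216.5,  20.5,  61.1,   9.6, 116. ]), array([659.5, 214.9]))
```

```bash
python3 plan.py 600 -60 225 98 6 p; python3 - <<'E'
import chk
from chk import *
P['top']=cv2.imread('pics/top0.png')[:,:,::-1].copy();P['side']=cv2.imread('pics/side0.png')[:,:,::-1].copy()
for i,(cx,cy,yaw) in enumerate([(656.5,202.3,97)]):
  show([(cx,cy,yaw,45,8,64),(cx,cy,yaw,22,22,30),(cx,cy,yaw,22,22,0)],'pics/u2.png',{'side':(325,150,45,45),'top':(245,130,45,40)},10)
E
```

```text
-10,0.6,0.1,0,0,0,-20,0.6,0.1,0,0,0,-29.9,-0.4,0.2,0,0,0,-30.1,-1.9,0.1,-0.1,0,0,-20.1,-2.1,0.2,0,0,0,-10.1,-1.4,0,0,0,0
max [30.1  2.1  0.2  0.1  0.   0. ] end [600. -60. 225.] [180.   0.  98.]
```

servo_tool(commands=[-10,0.6,0,0,0,0,-20,0.6,0,0,0,0,-30,-0.4,0,0,0,0,-30,-2,0,0,0,0,-20,-2,0,0,0,0,-10,-1.4,0,0,0,0,0,0,0,0,0,0])

```text
time_s: 65.15
tool_pos: [0.6, -0.0618, 0.2262]
tool_rot: [-180.0, 0.1, 97.8]
force: [0.1, 0.3, -0.5]
grip_width: 0.05
```

```bash
python3 key.py; python3 key2.py 659 202.3 97 u3.png; python3 - <<'E'
from chk import *
k=14
cv2.imwrite('pics/u4.png',np.hstack([cv2.resize(P['top'][145:178,385:420],(400,380),interpolation=2),cv2.resize(P['side'][228:266,350:386],(400,380),interpolation=2)])[:,:,::-1])
E
```

```text
[{'box': [252.1, 145.6, 26.5, 11.8], 'conf': 0.89}] [{'box': [336.8, 163.1, 11.8, 18.4], 'conf': 0.47}]
keybar (array([658.3, 202.8,  20.1,  85.5,   7.8, 160. ]), array([658.7, 202.1]))
keybar (array([660.3, 204.2,  20.3,  86. ,   7.8, 160. ]), array([660.7, 203.5]))
```

```bash
cat > val.py <<'E'
from chk import *
res=.00025
for n in('top','side'):
    o=ortho(n,P[n],.63,-.225,.054,.055,res)
    h=cv2.cvtColor(o,cv2.COLOR_RGB2HSV).astype(int)
    m=((h[...,0]>12)&(h[...,0]<30)&(h[...,1]>110)).astype(np.uint8); m[:90]=0
    m=cv2.morphologyEx(m,cv2.MORPH_OPEN,np.ones((7,7)))
    k,l,st,ce=cv2.connectedComponentsWithStats(m); i=1+np.argmax(st[1:,4])
    c=cv2.findContours((l==i).astype(np.uint8),0,1)[0][0]; hull=cv2.convexHull(c)
    e=cv2.fitEllipse(hull); 
    print(n,'disc',630+(220-e[0][1])*.25,-225+(220-e[0][0])*.25,np.array(e[1])*.25)
    b=((h[...,0]>100)&(h[...,0]<130)&(h[...,1]>90)).astype(np.uint8)
    ob=ortho(n,P[n],.63,-.225,.076,.055,res)
    cv2.imwrite('pics/v_%s.png'%n,np.hstack([cv2.resize(o,(400,400)),cv2.resize(ob,(400,400))])[:,:,::-1])
E
python3 val.py
```

```text
top disc 635.0941505432129 -230.33871459960938 [44.61795044 45.6886673 ]
side disc 636.4836006164551 -233.1225471496582 [47.08298111 48.77900314]
```

```bash
cat > sp.py <<'E'
from chk import *
from scipy.optimize import minimize
K=16
def prism(x,y,phi,off):
    out=[]
    for w,z0,z1 in((16,54,72),(13,72,76)):
        for z in(z0,z1):
            for a in range(4):
                t=np.radians(phi+45+90*a); r=w/np.sqrt(2)
                out.append([(x+r*np.cos(t))/1000,(y+r*np.sin(t))/1000,z/1000])
    return np.array(out)
def sil(n,x,y,phi,roi):
    X=prism(x,y,phi,0); uv=(proj(n,X)-roi[:2])*K+K/2
    m=np.zeros((roi[3]*K,roi[2]*K),np.uint8)
    for a in(uv[:8],uv[8:]):
        cv2.fillConvexPoly(m,cv2.convexHull(np.round(a).astype(np.int32)),1)
    return cv2.resize(m.astype(np.float32),(roi[2],roi[3]),interpolation=cv2.INTER_AREA)
for n,roi in(('top',(394,148,20,22)),('side',(362,230,18,20))):
    c=P[n][roi[1]:roi[1]+roi[3],roi[0]:roi[0]+roi[2]].astype(float)
    s=(c.max(2)-c.min(2))/c.max(2)   # saturation; grey ->0
    cov=np.clip(1-s/0.45,0,1)
    best=[]
    for phi in range(0,90,3):
        f=lambda q:((cv2.GaussianBlur(sil(n,q[0],q[1],phi,roi),(0,0),.7 if n=='top' else .4)-cov)**2).sum()
        r=minimize(f,[634.6,-229.8 if n=='top' else -232],method='Nelder-Mead',options=dict(initial_simplex=[[634.6,-230],[638,-230],[634.6,-234]],maxiter=60))
        best.append((r.fun,phi,*r.x.round(1)))
    print(n,[tuple(np.round(b,2).tolist()) for b in sorted(best)[:6]], 'worst',max(best)[0])
    print([round(b[0],2) for b in best])
E
python3 sp.py
```

```text
top [(45.3, 51.0, 636.0, -231.4), (45.39, 48.0, 636.6, -231.3), (45.45, 54.0, 636.0, -231.2), (45.54, 45.0, 636.7, -231.7), (45.54, 42.0, 636.0, -231.1), (45.58, 57.0, 636.1, -231.2)] worst 46.50691040439864
[np.float64(46.51), np.float64(46.45), np.float64(46.45), np.float64(46.44), np.float64(46.42), np.float64(46.28), np.float64(46.22), np.float64(46.19), np.float64(45.95), np.float64(46.06), np.float64(45.85), np.float64(45.79), np.float64(45.66), np.float64(45.6), np.float64(45.54), np.float64(45.54), np.float64(45.39), np.float64(45.3), np.float64(45.45), np.float64(45.58), np.float64(45.66), np.float64(45.83), np.float64(45.93), np.float64(46.06), np.float64(46.17), np.float64(46.27), np.float64(46.34), np.float64(46.41), np.float64(46.43), np.float64(46.47)]Traceback (most recent call last):
  File "sp.py", line 25, in <module>
    r=minimize(f,[634.6,-229.8 if n=='top' else -232],method='Nelder-Mead',options=dict(initial_simplex=[[634.6,-230],[638,-230],[634.6,-234]],maxiter=60))
    res = _minimize_neldermead(fun, x0, args, callback, bounds=bounds,
                               **options)
    fxr = func(xr)
    fx = function(np.copy(x), *(wrapper_args + args))
  File "sp.py", line 24, in <lambda>
    f=lambda q:((cv2.GaussianBlur(sil(n,q[0],q[1],phi,roi),(0,0),.7 if n=='top' else .4)-cov)**2).sum()
                                  ~~~^^^^^^^^^^^^^^^^^^^^^
  File "sp.py", line 13, in sil
    X=prism(x,y,phi,0); uv=(proj(n,X)-roi[:2])*K+K/2
                            ~~~~^^^^^
  File "h.py", line 30, in proj
    c=camera_info(name);K=np.array(c['camera_matrix'])
ValueError: time passes only in moves, steps and waits
```

```bash
sed -i 's/^from cell import.*/from cell import monitor, read_camera, env, look_for\nimport cell as _c, functools\ncamera_info=functools.lru_cache(None)(_c.camera_info)/' h.py; sed -i 's/^from cell/from cell/' chk.py
python3 - <<'E'
from h import *
P={n:np.load('/tmp/%s.npz'%n)['p'] for n in('top','side')}
np.set_printoptions(linewidth=250)
for n,roi in(('top',(394,148,17,20)),('side',(362,231,18,20))):
    c=P[n][roi[1]:roi[1]+roi[3],roi[0]:roi[0]+roi[2]].astype(float)
    print((100*(c.max(2)-c.min(2))/c.max(2)).astype(int))
E
```

```text
[[20 19 20 23 29 36 39 42 43 43 41 35 28 26 29 31 33]
 [15 17 16 14 13  7  8 10 11 12 10 11 13 12  7 11 14]
 [43 44 44 44 41 39 36 32 28 30 34 36 38 36 34 29 21]
 [52 50 50 52 48 47 41 33 28 25 28 35 42 46 47 47 45]
 [52 52 50 48 39 25 11  7 12 15 11  8 19 33 46 49 50]
 [54 52 45 30 12 13 32 40 42 42 41 36 23  9 21 40 47]
 [54 47 29  9 30 42 50 54 53 53 52 48 46 35 17 18 42]
 [50 37  9 33 48 54 56 54 51 48 43 45 50 50 41 17 22]
 [45 21 21 46 55 55 53 47 39 30 26 30 43 52 51 37  9]
 [38  8 37 53 58 55 46 33 22 14 11 16 34 48 53 47 19]
 [32 15 46 54 56 53 40 20  9  6  4  9 23 41 52 50 28]
 [26 22 49 57 57 53 39 17  6  4  3  7 17 39 52 53 36]
 [24 25 52 57 57 56 45 23  8  5  4  9 22 43 52 53 38]
 [29 22 50 56 58 57 50 34 14  9 12 20 38 50 55 53 39]
 [35 12 47 56 57 57 54 46 29 25 30 40 50 55 58 52 32]
 [44 14 37 53 58 58 57 53 47 43 49 50 57 58 56 48 19]
 [50 28 18 48 56 58 58 58 55 55 55 56 55 56 52 37 12]
 [49 43 17 29 49 56 58 57 58 56 57 56 53 52 42 17 28]
 [52 50 39 14 28 45 51 54 56 53 52 49 47 35 18 19 39]
 [53 54 50 41 19 14 33 42 44 43 35 32 20 11 21 39 50]]
[[34 34 35 34 34 34
[... 421 characters left out ...]
65 66 66 11 34]
 [66  9 44 52 56 17  3  2  3  4  3 26 29 43 67 66 41 33]
 [39 46 62 64 51 17  3  3  4  3  3 41 58 33 43 65 67 11]
 [25 59 64 64 42 10  3  2  3  3  2 53 63 60 14 54 64  2]
 [20 61 63 66 42  8  4  3  3  3  2 55 64 64 56 32 65 41]
 [30 62 67 67 61 35  8  3  2  2 40 61 64 64 64 29 66 67]
 [15 62 67 67 67 61 46 10 39 57 61 64 64 64 50 37 66 66]
 [50 42 65 67 67 66 64 53 59 64 64 63 64 63 47 48 66 66]
 [66 32 44 64 68 68 64 63 64 63 63 63 64 65  4 61 66 65]
 [67 65 38 41 66 65 66 64 63 63 63 65 67  5 54 66 65 65]
 [67 66 66 38  9 33 53 58 66 60 51 23 40 60 65 65 66 66]
 [66 65 66 65 61 62 43 51 48 52 58 55 63 66 65 66 66 65]
 [66 67 64 65 66 66 65 65 65 65 65 66 65 66 67 66 66 65]]
```

```bash
cat > sp2.py <<'E'
from h import *
from scipy.optimize import minimize
P={n:np.load('/tmp/%s.npz'%n)['p'] for n in('top','side')}
src=open('sp.py').read(); exec(src[src.index('K=16'):src.index('for n,roi')])
for n,roi,sg,sc in(('top',(398,155,10,10),1.0,.55),('side',(366,236,9,10),.35,.5)):
    c=P[n][roi[1]:roi[1]+roi[3],roi[0]:roi[0]+roi[2]].astype(float)
    s=(c.max(2)-c.min(2))/c.max(2); cov=np.clip(1-s/sc,0,1)
    R2=(roi[0]-4,roi[1]-4,roi[2]+8,roi[3]+8)
    best=[]
    for phi in range(0,90,5):
        def f(q):
            m=cv2.GaussianBlur(sil(n,q[0],q[1],phi,R2),(0,0),sg)[4:-4,4:-4]
            return ((m-cov)**2).sum()
        y0=-230 if n=='top' else -233
        r=minimize(f,[635,y0],method='Nelder-Mead',options=dict(initial_simplex=[[635,y0],[638,y0],[635,y0-3]],maxiter=60))
        best.append((r.fun,phi,*r.x))
    print(n,[tuple(np.round(b,2).tolist()) for b in sorted(best)[:3]])
    print([(b[1],round(float(b[0]),2)) for b in best])
E
python3 sp2.py
```

```text
top [(0.62, 45.0, 636.59, -231.64), (0.64, 40.0, 636.36, -231.38), (0.64, 50.0, 636.4, -231.35)]
[(0, 1.07), (5, 1.02), (10, 0.98), (15, 0.92), (20, 0.87), (25, 0.77), (30, 0.72), (35, 0.65), (40, 0.64), (45, 0.62), (50, 0.64), (55, 0.66), (60, 0.76), (65, 0.86), (70, 0.92), (75, 0.98), (80, 1.03), (85, 1.09)]
side [(3.89, 85.0, 638.15, -227.01), (3.9, 5.0, 637.73, -227.68), (3.91, 10.0, 637.87, -227.57)]
[(0, 3.92), (5, 3.9), (10, 3.91), (15, 3.99), (20, 4.08), (25, 4.19), (30, 4.3), (35, 4.35), (40, 4.46), (45, 4.57), (50, 4.64), (55, 4.8), (60, 5.1), (65, 5.77), (70, 5.02), (75, 4.13), (80, 3.91), (85, 3.89)]
```

```bash
python3 - <<'E'
from h import *
P={n:np.load('/tmp/%s.npz'%n)['p'] for n in('top','side')}
src=open('sp.py').read(); exec(src[src.index('K=16'):src.index('def sil')])
rows=[]
for n,roi in(('side',(360,228,22,22)),('top',(394,148,22,22))):
    ims=[]
    for phi in (None,20,35,50,65):
        k=14
        c=cv2.resize(P[n][roi[1]:roi[1]+roi[3],roi[0]:roi[0]+roi[2]],None,fx=k,fy=k,interpolation=cv2.INTER_CUBIC)
        if phi is not None:
            X=prism(635,-230 if n=='top' else -233,phi,0); uv=np.round((proj(n,X)-roi[:2])*k+k/2).astype(int)
            for a,b in((0,4),(4,8),(8,12),(12,16)): cv2.polylines(c,[uv[a:b]],True,(255,0,0),1)
            for i in range(4): cv2.line(c,tuple(uv[i].tolist()),tuple(uv[4+i].tolist()),(0,255,0),1)
        ims.append(cv2.resize(c,(158,158)) if 0 else c)
    rows.append(np.hstack(ims))
im=np.vstack(rows); cv2.imwrite('pics/w1.png',cv2.resize(im[:,:,::-1],(800,320),interpolation=cv2.INTER_AREA))
cv2.imwrite('pics/w2.png',rows[0][:,:,::-1][:, :924][:,:800])
E
python3 - <<'E'
from h import *
from scipy.optimize import minimize
P={n:np.load('/tmp/%s.npz'%n)['p'] for n in('top','side')}
src=open('sp.py').read(); exec(src[src.index('K=16'):src.index('for n,roi')])
for n,roi,sg,sc in(('side',(366,238,9,8),.35,.6),('top',(399,155,8,9),1.0,.56)):
    c=P[n][roi[1]:roi[1]+roi[3],roi[0]:roi[0]+roi[2]].astype(float)
    s=(c.max(2)-c.min(2))/c.max(2); cov=np.clip(1-s/sc,0,1)
    R2=(roi[0]-4,roi[1]-4,roi[2]+8,roi[3]+8)
    W=np.ones_like(cov)
    if n=='side': W[:3,:1]=0; print(cov.round(1))
    best=[]
    for phi in range(0,90,5):
        def f(q):
            m=cv2.GaussianBlur(sil(n,q[0],q[1],phi,R2),(0,0),sg)[4:-4,4:-4]
            return (W*(m-cov)**2).sum()
        bb=None
        for y0 in(-229,-232):
            r=minimize(f,[635,y0],method='Nelder-Mead',options=dict(initial_simplex=[[635,y0],[638,y0],[635,y0-3]],maxiter=80))
            if bb is None or r.fun<bb[0]: bb=(r.fun,phi,*r.x)
        best.append(bb)
    print(n,[tuple(np.round(b,2).tolist()) for b in best])
E
```

```text
[[0.5 0.9 0.9 0.9 0.9 0.9 0.9 0.8 0.1]
 [0.1 0.7 0.9 1.  0.9 0.9 0.9 0.6 0.5]
 [0.1 0.7 0.9 0.9 0.9 0.9 0.9 0.3 0. ]
 [0.3 0.8 0.9 1.  0.9 0.9 1.  0.1 0. ]
 [0.3 0.9 0.9 0.9 0.9 0.9 1.  0.1 0. ]
 [0.  0.4 0.9 0.9 1.  1.  0.3 0.  0. ]
 [0.  0.  0.2 0.8 0.3 0.  0.  0.  0. ]
 [0.  0.  0.  0.1 0.  0.  0.  0.  0. ]]
side [(1.92, 0.0, 637.67, -228.65), (1.71, 5.0, 637.69, -228.43), (1.5, 10.0, 637.76, -228.62), (1.35, 15.0, 637.59, -228.79), (1.22, 20.0, 637.46, -229.02), (1.11, 25.0, 637.53, -228.92), (1.04, 30.0, 637.68, -228.79), (1.11, 35.0, 637.67, -228.91), (1.22, 40.0, 637.8, -228.6), (1.37, 45.0, 637.77, -229.0), (1.65, 50.0, 637.87, -229.14), (2.17, 55.0, 638.69, -228.57), (2.74, 60.0, 638.45, -228.98), (3.62, 65.0, 638.29, -229.08), (3.14, 70.0, 637.81, -229.33), (2.43, 75.0, 637.8, -228.88), (2.12, 80.0, 638.0, -229.0), (2.05, 85.0, 637.79, -229.06)]
top [(0.74, 0.0, 636.34, -231.76), (0.71, 5.0, 636.45, -231.84), (0.67, 10.0, 636.25, -231.57), (0.59, 15.0, 636.25, -231.59), (0.53, 20.0, 636.45, -231.74), (0.46, 25.0, 636.45, -231.94), (0.41, 30.0, 636.38, -232.04), (0.37, 35.0, 636.22, -231.81), (0.37, 40.0, 636.62, -231.82), (0.37, 45.0, 636.58, -231.79), (0.42, 50.0, 636.59, -231.79), (0.44, 55.0, 636.31, -231.64), (0.53, 60.0, 636.57, -231.63), (0.61, 65.0, 636.75, -231.54), (0.69, 70.0, 636.5, -231.59), (0.74, 75.0, 636.26, -231.58), (0.77, 80.0, 636.55, -231.65), (0.8, 85.0, 636.47, -231.64)]
```

```bash
python3 plan.py 658.5 202.3 110 97 12 p; sed -n 1,5p h.py
```

```text
7.6,4.9,4.1,0,0,0,10.5,6.6,5.6,0,0,0.1,15.7,9.2,8.2,0,0,0.1,22.1,11.8,11.1,0,0,0.1,28.3,13.3,13.7,0,0,0.1,32.5,13.2,15.2,0,0,0.1,33.8,11.5,15.1,0,0,0.2,31.5,8.7,13.7,0,0,0.1,26.3,5.9,11.2,0,0,0.1,19.6,3.6,8.1,-0.1,0,0.1
13.6,2.1,5.6,0,0,0,10.1,1.4,4.1,0,0,0.1
max [33.8 13.3 15.2  0.1  0.   0.2] end [658.5 202.3 110. ] [180.   0.  97.]
import numpy as np, cv2
from cell import monitor, read_camera, env, look_for
import cell as _c, functools
camera_info=functools.lru_cache(None)(_c.camera_info)
def snap(name,fn=None):
```

servo_tool(commands=[7.6,4.9,4.1,0,0,0,10.5,6.6,5.6,0,0,0,15.7,9.2,8.2,0,0,0,22.1,11.8,11.1,0,0,0,28.3,13.3,13.7,0,0,0,32.5,13.2,15.2,0,0,0,33.8,11.5,15.1,0,0,0,31.5,8.7,13.7,0,0,0,26.3,5.9,11.2,0,0,0,19.6,3.6,8.1,0,0,0])

```text
time_s: 66.75
tool_pos: [0.6549, 0.1833, 0.1172]
tool_rot: [-179.8, -0.0, 98.3]
force: [-0.4, 0.3, -0.9]
grip_width: 0.0498
```

servo_tool(commands=[13.6,2.1,5.6,0,0,0,10.1,1.4,4.1,0,0,0,0,0,0,0,0,0,0,0,0,0,0,0])

```text
time_s: 67.15
tool_pos: [0.6567, 0.201, 0.1105]
tool_rot: [-180.0, 0.1, 98.0]
force: [0.5, -0.5, 0.6]
grip_width: 0.0501
```

```bash
python3 key2.py 658.5 202.3 97 x1.png; python3 plan.py 658.5 202.3 36 97 6
```

```text
0.1,0.2,6.3,0,0,0.1,0.3,0.2,12.5,0,0,0.1,0.5,0.5,18.6,0,0,0.2,0.4,0.4,18.7,0,0.1,0.3,0.3,0.3,12.5,0,0,0.1,0.1,0.2,6.3,0,0,0.1
max [ 0.5  0.5 18.7  0.   0.1  0.3] end [658.5 202.3  36. ] [180.  -0.  97.]
```

Key still where measured. Descend and grip.

servo_tool(commands=[0.1,0.2,6,0,0,0.1,0.3,0.2,12,0,0,0.1,0.5,0.5,18,0,0,0.2,0.4,0.4,18,0,0,0.3,0.3,0.3,12,0,0,0.1,0.1,0.2,6,0,0,0.1,0,0,2,0,0,0,0,0,0,0,0,0])

```text
time_s: 68.05
tool_pos: [0.6579, 0.2042, 0.0359]
tool_rot: [-179.9, 0.1, 97.1]
force: [0.0, 0.5, 0.2]
grip_width: 0.05
```

servo_tool(commands=[0,0,0,0,0,0,0,0,0,0,0,0,0,0,0,0,0,0,0,0,0,0,0,0,0,0,0,0,0,0,0,0,0,0,0,0,0,0,0,0,0,0,0,0,0,0,0,0,0,0,0,0,0,0], jaw=0, newtons=50)

```text
time_s: 68.95
tool_pos: [0.6585, 0.2044, 0.0366]
tool_rot: [180.0, 0.0, 97.1]
force: [2.5, 0.6, 2.6]
grip_width: 0.0158
```

```bash
python3 - <<'E'
from h import *
o=monitor.get_obs();print(o['tool_pos']*1000,o['tool_rot'],o['qpos'].round(1))
E
```

```text
[658.45939526 204.4427932   36.58861914] [1.79965634e+02 3.64783248e-02 9.71413092e+01] [-41.2  33.4  29.7  88.9 -17.9  62.4  -0.1]
```

servo_tool(commands=[0,0,-5,0,0,0,0,0,-15,0,0,0,0,0,-30,0,0,0,0,0,-35,0,0,0,0,0,-30,0,0,0,0,0,-15,0,0,0,0,0,0,0,0,0])

```text
time_s: 69.65
tool_pos: [0.6589, 0.2046, 0.1687]
tool_rot: [179.9, -0.0, 97.1]
force: [0.4, -0.8, -3.6]
grip_width: 0.0154
```

```bash
python3 plan.py 637.7 -229.7 150 32 20 p; python3 - <<'E'
from chk import *
o=monitor.get_obs();t=o['tool_pos']*1000;y=o['tool_rot'][2];print(t,o['tool_rot'],o['force'])
c,s=np.cos(np.radians(y)),np.sin(np.radians(y))
k=(t[0]-2*c,t[1]-2*s,y)
show([(*k,45,8,t[2]+27.4),(*k,22,22,t[2]-36.6),(*k,22,22,t[2]-6.6)],'pics/x2.png',{'side':(315,120,55,55),'top':(235,115,60,55)},10)
E
```

```text
-9.1,1.3,0.4,0,0,1.3,-10.3,1.6,0.4,0,0,1.6,-12.7,2.1,0.6,0,0,1.8,-16,2.7,0.6,0,0,2.4,-19.8,3.8,0.9,0,0,3,-23.8,5,1,0,0,3.5,-27.5,6.5,1.2,0,0,4.2,-30.5,8.1,1.3,0,0,4.6,-32.5,9.8,1.4,0,-0.1,5,-33.3,11.4,1.5,0.1,0,5.2
-32.8,12.7,1.5,0,0,5.1,-31,13.4,1.4,0,0,5,-28.3,13.6,1.4,0,0,4.7,-24.8,13.1,1.2,0,0,4.1,-20.9,11.9,1,0,0,3.6,-17,10.4,0.9,0,0,2.9,-13.4,8.7,0.6,0,0,2.4,-10.5,7.1,0.6,0,0,1.9,-8.4,5.8,0.4,0,0,1.5,-7.3,5.3,0.4,0,0,1.3
max [33.3 13.6  1.5  0.1  0.1  5.2] end [ 637.7 -229.7  150. ] [180.  -0.  32.]
[656.89003473 204.28204014 164.67649613] [-1.79811716e+02  6.48830447e-02  9.71404724e+01] [ 0.27583601 -0.28695972 -3.22033874]
```

servo_tool(commands=[-9.1,1.3,0.4,0,0,1.3,-10.3,1.6,0.4,0,0,1.6,-12.7,2.1,0.6,0,0,1.8,-16,2.7,0.6,0,0,2.4,-19.8,3.8,0.9,0,0,3,-23.8,5,1,0,0,3.5,-27.5,6.5,1.2,0,0,4.2,-30.5,8.1,1.3,0,0,4.6,-32.5,9.8,1.4,0,-0.1,5,-33.3,11.4,1.5,0,0,5.2])

```text
time_s: 70.75
tool_pos: [0.6826, -0.019, 0.1571]
tool_rot: [180.0, 0.2, 64.1]
force: [-0.1, 0.0, -3.2]
grip_width: 0.0155
```

servo_tool(commands=[-32.8,12.7,1.5,0,0,5.1,-31,13.4,1.4,0,0,5,-28.3,13.6,1.4,0,0,4.7,-24.8,13.1,1.2,0,0,4.1,-20.9,11.9,1,0,0,3.6,-17,10.4,0.9,0,0,2.9,-13.4,8.7,0.6,0,0,2.4,-10.5,7.1,0.6,0,0,1.9,-8.4,5.8,0.4,0,0,1.5,-7.3,5.3,0.4,0,0,1.3])

```text
time_s: 71.75
tool_pos: [0.6368, -0.2297, 0.1481]
tool_rot: [179.9, 0.1, 32.0]
force: [0.6, 0.4, -3.9]
grip_width: 0.0154
```

servo_tool(commands=[0,0,0,0,0,0,0,0,0,0,0,0,0,0,0,0,0,0])

```text
time_s: 72.05
tool_pos: [0.6373, -0.2286, 0.1481]
tool_rot: [179.9, 0.1, 32.1]
force: [-0.1, 0.2, -3.2]
grip_width: 0.0158
```

```bash
python3 plan.py 637.7 -229.7 120 32 4; python3 - <<'E'
from chk import *
o=monitor.get_obs();t=o['tool_pos']*1000;y=o['tool_rot'][2];print(t,o['tool_rot'],o['force'],o['qpos'].round(1))
c,s=np.cos(np.radians(y)),np.sin(np.radians(y))
k=(t[0]-2*c,t[1]-2*s,y)
show([(*k,45,8,t[2]+27.4),(*k,22,22,t[2]-36.6),(*k,22,22,t[2]-6.6),(*k,9,9,54)],'pics/x3.png',{'side':(340,195,60,70),'top':(375,125,60,60)},10)
E
```

```text
-0.1,0.3,7,0,0,0,0,0.3,7.1,0,0.1,0.1,-0.1,0.2,7,0,0,0,0,0.3,7,0.1,0,0
max [0.1 0.3 7.1 0.1 0.1 0.1] end [ 637.7 -229.7  120. ] [-180.    0.   32.]
[ 637.21652047 -228.84323071  148.15779424] [1.79933070e+02 1.24091013e-01 3.21284653e+01] [ 0.15493656  0.59914186 -1.84173632] [-18.   31.   49.8  85.8 -24.   74.4 -23.6]
```

```bash
python3 - <<'E'
from h import *
p=np.load('/tmp/side.npz')['p']
cv2.imwrite('pics/x4.png',cv2.resize(p[222:252,355:385],(600,600),interpolation=cv2.INTER_CUBIC)[:,:,::-1])
E
python3 plan.py 637.8 -229.9 116 28 6
```

```text
0,0.1,2.7,0,0,0.3,0,0.2,5.4,0,0,0.7,0,0.3,8,0,0.1,1.1,0,0.3,8,0.1,0,1,0,0.2,5.4,0,0,0.7,0,0.1,2.7,0,0,0.3
max [0.  0.3 8.  0.1 0.1 1.1] end [ 637.8 -229.9  116. ] [-180.    0.   28.]
```

servo_tool(commands=[0,0.1,2.7,0,0,0.3,0,0.2,5.4,0,0,0.7,0,0.3,8,0,0,1,0,0.3,8,0,0,1,0,0.2,5.4,0,0,0.7,0,0.1,2.7,0,0,0.3,0,0,0,0,0,0,0,0,0,0,0,0])

```text
time_s: 72.95
tool_pos: [0.6374, -0.2312, 0.1162]
tool_rot: [179.9, 0.1, 28.0]
force: [0.6, -0.4, -2.9]
grip_width: 0.016
```

servo_tool(commands=[0,0,2,0,0,0,0,0,2,0,0,0,0,0,1,0,0,0,0,0,0,0,0,0])

```text
time_s: 73.35
tool_pos: [0.6372, -0.2309, 0.1108]
tool_rot: [179.9, 0.1, 28.0]
force: [-0.7, 0.9, -2.9]
grip_width: 0.0156
```

```bash
python3 plan.py 637.8 -229.9 105 28 3;python3 - <<'E'
from h import *
p,d=snap('side')
cv2.imwrite('pics/x5.png',cv2.resize(p[222:252,355:385],(600,600),interpolation=cv2.INTER_CUBIC)[:,:,::-1])
o=monitor.get_obs();print(o['tool_pos']*1000,o['force'],o['wrist_torque'])
E
```

```text
0.3,-0.2,1.9,0,0,0,0.4,-0.2,2,0.1,0.1,0,0.3,-0.2,1.9,0,0,0
max [0.4 0.2 2.  0.1 0.1 0. ] end [ 637.8 -229.9  105. ] [-180.    0.   28.]
[ 637.24862104 -230.98178472  110.92213377] [ 0.62114731 -0.90799832 -2.06989279] [-0.03749683  0.16116829 -0.01430899]
```

servo_tool(commands=[0.3,-0.3,1,0,0,0,0.2,-0.3,1,0,0,0,0,0,1,0,0,0,0,0,0,0,0,0])

```text
time_s: 73.8
tool_pos: [0.6376, -0.2302, 0.1082]
tool_rot: [179.9, 0.1, 28.0]
force: [0.3, 1.1, -0.8]
grip_width: 0.0156
```

servo_tool(commands=[0,0,1,0,0,0,0,0,1,0,0,0,0,0,0,0,0,0,0,0,0,0,0,0])

```text
time_s: 74.2
tool_pos: [0.6377, -0.2306, 0.106]
tool_rot: [179.9, 0.1, 28.0]
force: [1.5, -0.7, -2.8]
grip_width: 0.0159
```

servo_tool(commands=[0,0,1.5,0,0,0,0,0,1.5,0,0,0,0,0,1.5,0,0,0,0,0,0,0,0,0])

```text
time_s: 74.6
tool_pos: [0.6377, -0.2306, 0.1015]
tool_rot: [179.9, 0.1, 28.0]
force: [1.8, -1.6, -2.4]
grip_width: 0.0159
```

servo_tool(commands=[0,0,1.5,0,0,0,0,0,1.5,0,0,0,0,0,1.5,0,0,0,0,0,0,0,0,0])

```text
time_s: 75.0
tool_pos: [0.6377, -0.2306, 0.097]
tool_rot: [179.9, 0.1, 28.0]
force: [2.8, -1.9, -1.5]
grip_width: 0.0158
```

servo_tool(commands=[0,0,1.5,0,0,0,0,0,1.5,0,0,0,0,0,1.5,0,0,0,0,0,0,0,0,0])

```text
time_s: 75.4
tool_pos: [0.6378, -0.2305, 0.0925]
tool_rot: [179.9, 0.1, 28.0]
force: [3.4, -2.3, -0.6]
grip_width: 0.0155
```

servo_tool(commands=[0.2,0.4,0,0,0,0,0,0,1,0,0,0,0,0,0.8,0,0,0,0,0,0,0,0,0,0,0,0,0,0,0])

```text
time_s: 75.9
tool_pos: [0.6379, -0.2306, 0.0907]
tool_rot: [179.9, 0.1, 28.0]
force: [3.3, -2.6, 0.3]
grip_width: 0.0155
```

servo_tool(commands=[0.2,0.4,0.6,0,0,0,0,0,0.5,0,0,0,0,0,0,0,0,0])

```text
time_s: 76.2
tool_pos: [0.638, -0.2307, 0.0905]
tool_rot: [180.0, 0.1, 28.0]
force: [-0.4, -0.8, 5.5]
grip_width: 0.0154
```

```bash
python3 - <<'E'
from h import *
p,d=snap('side')
cv2.imwrite('pics/x6.png',cv2.resize(p[222:252,355:385],(600,600),interpolation=cv2.INTER_CUBIC)[:,:,::-1])
o=monitor.get_obs();print(o['tool_pos']*1000,o['force'],o['wrist_torque'],o['qpos'].round(1))
E
```

```text
[ 637.98671467 -230.68381301   90.4851966 ] [ 0.51740993 -0.98644862  4.94822061] [-0.27138279 -0.11335415 -0.04099197] [-17.3  34.3  48.9  88.8 -26.8  69.3 -25.7]
```

servo_tool(commands=[0,-0.2,0,0,0,-5,0,-0.2,0,0,0,-5,0,-0.2,0,0,0,-5,0,-0.2,0,0,0,-5,0,0,0,0,0,0])

```text
time_s: 76.75
tool_pos: [0.6374, -0.2303, 0.0905]
tool_rot: [180.0, 0.1, 48.1]
force: [0.7, -1.5, 5.9]
grip_width: 0.0159
```

```bash
cat > st.py <<'E'
from h import *
o=monitor.get_obs();print((o['tool_pos']*1000).round(1),o['tool_rot'].round(1),o['force'].round(1),o['wrist_torque'].round(2),o['qpos'].round(1))
E
python3 st.py
```

```text
[ 637.4 -230.3   90.5] [1.80e+02 1.00e-01 4.81e+01] [ 0.7 -1.5  5.9] [-0.4  -0.01  0.06] [-14.7  32.7  44.7  88.8 -23.9  68.5  -7.6]
```

servo_tool(commands=[0,-0.2,0,0,0,-6,0,-0.2,0,0,0,-6,0,-0.2,0,0,0,-6,0,-0.2,0,0,0,-6,0,-0.2,0,0,0,-6,0,-0.2,0,0,0,-6,0,0,0,0,0,0])

```text
time_s: 77.45
tool_pos: [0.6361, -0.2303, 0.0905]
tool_rot: [-179.9, 0.2, 84.0]
force: [0.8, -2.3, 5.8]
grip_width: 0.0154
```

```bash
python3 st.py
```

```text
[ 636.1 -230.3   90.5] [-179.9    0.2   84. ] [ 0.8 -2.3  5.8] [-0.49 -0.02  0.1 ] [ -9.9  30.4  37.3  88.8 -19.2  67.4  25.1]
```

servo_tool(commands=[-0.3,-0.2,0,0,0,-5,0,-0.2,0,0,0,-5,0,-0.2,0,0,0,-5,0,-0.2,0,0,0,-5,0,0,0,0,0,0])

```text
time_s: 77.95
tool_pos: [0.6361, -0.2298, 0.0905]
tool_rot: [-179.9, 0.1, 104.0]
force: [1.3, -0.5, 5.7]
grip_width: 0.0152
```

```bash
python3 st.py
```

```text
[ 636.1 -229.8   90.5] [-1.799e+02  1.000e-01  1.040e+02] [ 1.3 -0.5  5.7] [-0.21 -0.4  -0.33] [ -7.2  29.4  33.3  88.8 -16.9  66.9  43.4]
```

servo_tool(commands=[0,-0.1,0,0,0,-3,0,-0.1,0,0,0,-3,0,0,0,0,0,0])

```text
time_s: 78.25
tool_pos: [0.6358, -0.2299, 0.0905]
tool_rot: [-180.0, 0.1, 109.8]
force: [2.6, 0.5, 6.1]
grip_width: 0.0158
```

```bash
python3 st.py
```

```text
[ 635.8 -229.9   90.5] [-1.800e+02  1.000e-01  1.098e+02] [2.6 0.5 6.1] [-0.16 -0.4  -1.08] [ -6.3  29.1  32.2  88.8 -16.3  66.8  48.8]
```

servo_tool(commands=[0,-0.1,0,0,0,-3,0,-0.1,0,0,0,-3,0,0,0,0,0,0])

```text
time_s: 78.55
tool_pos: [0.6359, -0.2303, 0.0904]
tool_rot: [-180.0, 0.1, 115.7]
force: [3.2, -0.6, 5.5]
grip_width: 0.0168
```

```bash
python3 st.py
```

```text
[ 635.9 -230.3   90.4] [-1.800e+02  1.000e-01  1.157e+02] [ 3.2 -0.6  5.5] [-0.3  -0.62 -1.41] [ -5.5  28.9  31.   88.8 -15.6  66.7  54.3]
```

servo_tool(commands=[0,0,0,0,0,3,0,0,0,0,0,2,0,0,0,0,0,0])

```text
time_s: 78.85
tool_pos: [0.636, -0.2302, 0.0904]
tool_rot: [-179.9, 0.1, 110.8]
force: [2.0, -1.0, 5.2]
grip_width: 0.0158
```

servo_tool(commands=[0,0,0,0,0,0,0,0,0,0,0,0,0,0,0,0,0,0,0,0,0,0,0,0,0,0,0,0,0,0], jaw=40)

```text
time_s: 79.35
tool_pos: [0.6348, -0.2298, 0.089]
tool_rot: [-179.8, 0.1, 111.0]
force: [0.0, -0.7, -0.6]
grip_width: 0.0389
```

servo_tool(commands=[0,0,-5,0,0,0,0,0,-10,0,0,0,0,0,-20,0,0,0,0,0,-30,0,0,0,0,0,-35,0,0,0,0,0,-30,0,0,0,0,0,-20,0,0,0,0,0,0,0,0,0])

```text
time_s: 80.15
tool_pos: [0.6373, -0.2309, 0.2446]
tool_rot: [179.8, 0.4, 111.0]
force: [0.2, -0.7, 1.2]
grip_width: 0.0399
```

```bash
python3 st.py; python3 plan.py 560 170 240 100 20 p; python3 - <<'E'
from h import *
p,d=snap('side');cv2.imwrite('pics/y1.png',p[:,:,::-1])
cv2.imwrite('pics/y2.png',cv2.resize(p[215:255,350:390],(600,600),interpolation=cv2.INTER_CUBIC)[:,:,::-1])
E
```

```text
[ 637.3 -230.9  244.6] [179.8   0.4 111. ] [ 0.2 -0.7  1.2] [-0.1  -0.02 -0.02] [ -7.2  23.2  34.2  78.4 -12.8  81.9  47.5]
8,4.4,0.1,0,0,0.2,9.2,4.7,0,0,0,0.3,11.4,5.7,0.1,0,0,0.3,14.6,6.6,0.1,0,0,0.4,18.3,7.7,0.1,0,0.1,0.5,22.3,8.2,0.2,0.1,0,0.6,26.1,8.2,0.2,0,0,0.7,29.5,7.4,0.2,0,0,0.8,31.9,5.8,0.2,0,0,0.8,33,3.8,0.3,0,0.1,0.9
32.9,1.6,0.3,0,0,0.9,31.3,-0.7,0.2,0.1,0,0.8,28.7,-2.5,0.3,0,0.1,0.8,25.2,-3.7,0.2,0,0,0.7,21.3,-4.3,0.3,0,0,0.6,17.4,-4.3,0.2,0,0,0.5,13.8,-3.9,0.1,0,0,0.4,10.7,-3.4,0.1,0,0,0.3,8.6,-3,0.1,0.1,0,0.3,7.5,-2.7,0.1,0,0,0.2
max [33.   8.2  0.3  0.1  0.1  0.9] end [560. 170. 240.] [-180.    0.  100.]
```

servo_tool(commands=[8,4.4,0,0,0,0.2,9.2,4.7,0,0,0,0.3,11.4,5.7,0,0,0,0.3,14.6,6.6,0,0,0,0.4,18.3,7.7,0,0,0,0.5,22.3,8.2,0,0,0,0.6,26.1,8.2,0,0,0,0.7,29.5,7.4,0,0,0,0.8,31.9,5.8,0,0,0,0.8,33,3.8,0,0,0,0.9])

```text
time_s: 81.2
tool_pos: [0.6289, -0.0127, 0.2382]
tool_rot: [-179.8, 0.1, 105.6]
force: [0.9, 0.5, -0.8]
grip_width: 0.04
```

servo_tool(commands=[32.9,1.6,0,0,0,0.9,31.3,-0.7,0,0,0,0.8,28.7,-2.5,0,0,0,0.8,25.2,-3.7,0,0,0,0.7,21.3,-4.3,0,0,0,0.6,17.4,-4.3,0,0,0,0.5,13.8,-3.9,0,0,0,0.4,10.7,-3.4,0,0,0,0.3,8.6,-3,0,0,0,0.3,0,0,0,0,0,0])

```text
time_s: 82.2
tool_pos: [0.5613, 0.1661, 0.2384]
tool_rot: [-179.9, 0.1, 100.4]
force: [-0.2, -0.1, 0.1]
grip_width: 0.04
```

```bash
python3 - <<'E'
from chk import *
t=(636,-230.8,109)
show([(*t,45,8,118),(*t,22,22,54),(442,-300,-12,79,32,12),(442,-300,-12,12,12,82),(440,-315,-16,100,90,8)],'pics/y3.png',{'side':(270,175,130,135),'top':(375,125,95,150)},6)
cv2.imwrite('pics/y4.png',np.hstack([cv2.resize(P['side'][180:240,275:390],(800,417),interpolation=2)])[:,:,::-1])
cv2.imwrite('pics/y5.png',P['side'][:,:,::-1])
E
cat h.py | head -60; python3 - <<'E'
from cell import *
import cv2
print(monitor.get_obs()['time_s'])
for c in('top','side'):
    p,d=read_camera(c); b=look_for(c,'key'); s=look_for(c,'shoulder'); print(c,b[:2],s[:2])
    x,y,w,h=[int(v) for v in b[0]['box']]
    cr=p[max(0,y-50):y+h+50,max(0,x-60):x+w+60]; print(max(0,x-60),max(0,y-50))
    k=min(790/cr.shape[1],590/cr.shape[0])
    cv2.imwrite(f'pics/fin_{c}.png',cv2.resize(cr[:,:,::-1],None,fx=k,fy=k,interpolation=cv2.INTER_CUBIC))
E
```

```text
import numpy as np, cv2
from cell import monitor, read_camera, env, look_for
import cell as _c, functools
camera_info=functools.lru_cache(None)(_c.camera_info)
def snap(name,fn=None):
    p,d=read_camera(name)
    np.savez('/tmp/%s.npz'%name,p=p,d=d)
    if fn: cv2.imwrite('pics/'+fn,p[:,:,::-1])
    return p,d
def cloud(name,d):
    c=camera_info(name);K=np.array(c['camera_matrix']);k1=c['k1']
    h,w=d.shape
    u,v=np.meshgrid(np.arange(w),np.arange(h))
    dist=np.array([k1,0,0,0,0.])
    pts=np.stack([u.ravel(),v.ravel()],1).astype(np.float64)[:,None]
    n=cv2.undistortPoints(pts,K,dist)[:,0]
    z=d.ravel().astype(float)
    P=np.stack([n[:,0]*z,n[:,1]*z,z],1)
    R=np.array(c['R']);t=np.array(c['t'])
    X=(P-t)@R
    X[z==0]=np.nan
    return X.reshape(h,w,3)
def ray(name,uv,z):
    c=camera_info(name);K=np.array(c['camera_matrix'])
    uv=np.asarray(uv,float).reshape(-1,1,2)
    n=cv2.undistortPoints(uv,K,np.array([c['k1'],0,0,0,0.]))[:,0]
    R=np.array(c['R']);t=np.array(c['t'])
    o=-R.T@t; D=np.c_[n,np.ones(len(n))]@R
    s=(z-o[2])/D[:,2]
    return o+D*s[:,None]
def 
[... 182 characters left out ...]
2).sum(1,keepdims=True))
    return n*K[0,0]+K[:2,2]
def ortho(name,p,cx,cy,z,half=.12,res=.001,yaw=0):
    # image: up = +x, left=+y (rotated by yaw): rows -> -x', cols -> -y'
    n=int(2*half/res)
    i,j=np.mgrid[:n,:n]
    a=half-(i+.5)*res; b=half-(j+.5)*res
    c,s=np.cos(np.radians(yaw)),np.sin(np.radians(yaw))
    X=np.stack([cx+c*a-s*b,cy+s*a+c*b,np.full(a.shape,z)],-1).reshape(-1,3)
    uv=proj(name,X).astype(np.float32).reshape(n,n,2)
    return cv2.remap(p,uv[...,0],uv[...,1],cv2.INTER_CUBIC)
82.3
top [{'box': [389.8, 151.4, 31.0, 18.2], 'conf': 0.58}, {'box': [400.7, 197.3, 37.6, 53.0], 'conf': 0.16}] []
329 101
side [{'box': [362.3, 219.3, 16.1, 32.4], 'conf': 0.89}] []
302 169
```

View pics/fin_top.png

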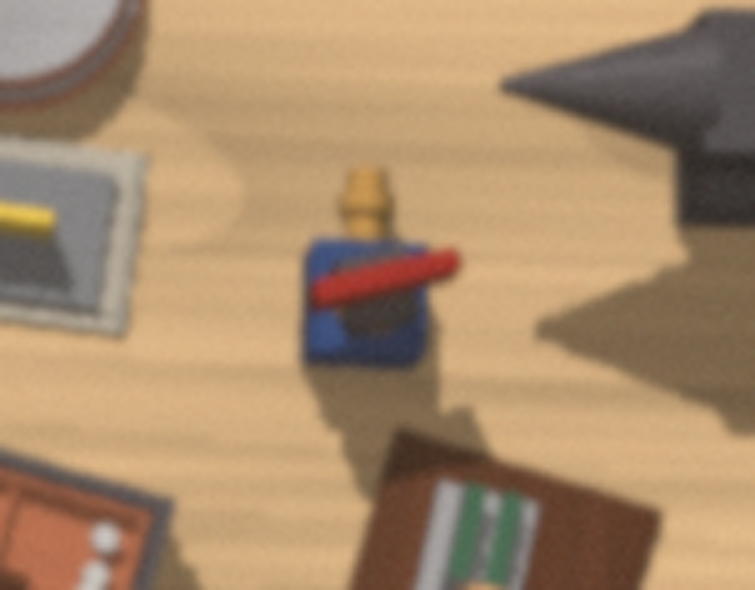

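View pics/fin_side.png

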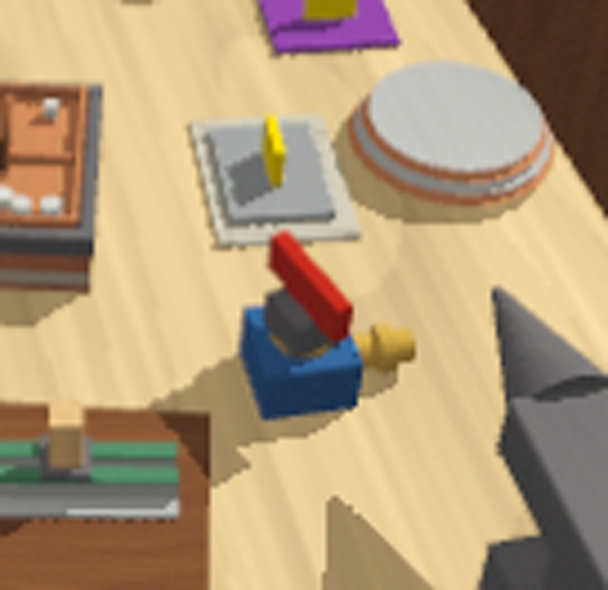

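```bash
python3 - <<'E'
from h import *
for c in('side','top'):
    p,d=snap(c); X=cloud(c,d)
    hsv=cv2.cvtColor(p,cv2.COLOR_RGB2HSV)
    red=((hsv[...,0]<8)|(hsv[...,0]>172))&(hsv[...,1]>140)&(hsv[...,2]>60)
    m=red&(abs(X[...,2]-.118)<.006)
    q=X[m][:,:2]
    if len(q)>5:
        n,l,st=0,0,0
        ce=np.median(q,0); q=q[np.linalg.norm(q-ce,axis=1)<.06]
        w,V=np.linalg.eigh(np.cov(q.T)); v=V[:,1]; print(c,'bar',len(q),q.mean(0).round(4),'yaw',np.degrees(np.arctan2(v[1],v[0]))%180,X[m][:,2].max())
        ce=q.mean(0)
        blue=(hsv[...,0]>95)&(hsv[...,0]<130)&(hsv[...,1]>80)
        mb=blue&(abs(X[...,2]-.05)<.004)&(np.linalg.norm(X[...,:2]-ce,axis=-1)<.07)
        b=X[mb][:,:2]; print(len(b))
        if len(b)>8: print(cv2.minAreaRect((b*1000).astype(np.float32)))
E
```

```text
side bar 108 [ 0.6352 -0.2376] yaw 105.36381306020401 0.12332994392769593
153
((635.1510620117188, -236.47235107421875), (73.50444030761719, 74.51403045654297), 89.95448303222656)
top bar 135 [ 0.6347 -0.229 ] yaw 105.58345472844043 0.12371053146798643
75
((634.6287841796875, -224.43833923339844), (67.57556915283203, 62.206233978271484), 2.2266030311584473)
```

```bash
python3 -c "from cell import env; print(env.sign_off())"
```

```text
the job is handed in; nothing more can be done
None
```

I carried out all five steps and handed the job in at about 82 s of the 200 s. No verdict is reported.

**What was done**
- **Cover:** it is on the slate. The last pictures show it flat and well inside the tile.
- **Tray:** it is seated in the recess. My first try touched the rim, so I shifted it 1.5 mm and it went in, with its underside at about 50 mm.
- **Slugs:** all six fell into the tray, but five landed in one panel, so I moved two of them by gripper. Each panel now has at least one. One slug lies against or on a rib, but its panel has two others on the floor.
- **Shaker:** it stands upright on its board. By its weight it is empty.
- **Key:** it went home on the shoulder, with its underside at 53.9 mm against 54. I turned it anticlockwise to the stop and let go. The arm is clear of everything.
- **Bystanders:** the pot, mug, hammer and look-alikes were not touched.

**Checks that are less certain**
- **Valve angle:** I could not read it directly, so I inferred the open stop from the torque. It stayed at or below 0.3 N m, then rose past 1 N m from about 104° key yaw. The bar started to twist in the jaws there, and I backed off 5° before letting go. By the final picture the bar stands at about 105°. That fits the stop at about 92°, plus the key's roughly 9° of play on the spindle and a block yaw of 0 to 2°.
- **Camera agreement:** the two cameras' centres for the key differed by about 9 mm, because each sees only part of the bar. For seating I relied on the contact height and the pictures instead.

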